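# Slide the domed sensor into the test bay and hook it in

### The job

Swing the red swivel hook well clear of the mouth of the test bay, then slide the blue-based glass-domed sensor along the bench into the bay until it sits centred on the yellow ring, and swing the hook fully shut behind it. The sensor is fragile: push it only by its blue base, never press it harder than 10 N, keep it flat on the bench (no lifting or tipping) and do not touch the dome. Leave the spool, antenna, carton and yellow caddy where they are.

Things in the scene. Friction and masses are not known exactly. Their poses are not given: they have to be found in the camera images.
- sensor: fragile sensor, loose, 290 to 550 g: blue round base 100 mm in diameter, 30 mm high, with a dark glass dome on top, 68 mm high over all. Origin at the centre of the base's underside, z up. It slides on the bench at roughly 1.5 to 4 N. Push it on the side wall of the base, which is too wide to grip
- dome: dark glass dome fixed on the sensor, part of a ball 68 mm in diameter that rises from the base's top (30 mm above the bench) to 68 mm. Not to be touched. Origin on the dome's axis at the level of the base's top
- bay_mark (a point): the sensor's place: centre of a yellow ring, 100 mm in outer diameter, painted flat on the bench in the fixed test bay. Its x axis points into the bay (from its open mouth to its back panel), y to the bay's left, z up. A sensor centred here has 7 mm of free room at each side and 10 mm to the back panel. The bay has no floor of its own
- hook (a joint): angle of the red swivel hook, turning level about an upright pivot at the right of the mouth. 0 = shut: it points along the bay mark's +y across the mouth. It grows to 2.4 as the hook swings outwards (anticlockwise from above); at 1.57 it points along the bay's -x. It stops at 0. Light friction (0.5 N at the peg) holds it where left. It starts between 0 and 0.6
- hook_peg (a point): upright round steel peg on the end of the hook, to turn it by: 12 mm in diameter, from 33 to 80 mm above the bench; this point is on its axis, 60 mm above the bench. The red bar below it is 10 mm thick, 15 to 33 mm above the bench, and runs from the pivot to 9 mm past the peg, with a nub at the end that faces the bay, 13 mm from the bar's middle line
- hook_pivot (a point): pivot of the hook, on its axis 33 mm above the bench, at x = -68, y = -78 mm in the bay mark's frame, on a round post of 24 mm diameter. The peg's axis is 90 mm from it
- spool: bystander: lying spool of red filament with black flanges, 80 mm in diameter, 40 mm high, loose; origin at the centre of its underside
- antenna: bystander: stub antenna on a round grey foot 58 mm in diameter and 20 mm high, 72 mm high over all, loose; origin at the centre of its underside
- carton: bystander: small cardboard carton 60 x 48 x 45 mm (its x, y, z), loose; origin at the centre of its underside
- caddy: bystander: small yellow case with a grey lid, 50 x 72 x 38 mm (its x, y, z), loose; origin at the centre of its underside
- bay_back (a point): middle of the foot of the bay's grey back panel, on its inner face, 60 mm along x from the bay mark (same axes). The panel is 85 mm high and 130 mm wide; a black box 40 mm high stands behind it, to 40 mm beyond this point
- bay_mouth (a point): middle of the bay's mouth on the bench, 30 mm along -x from the bay mark (same axes). Two aluminium side walls, 32 mm high, run from here to the back panel with inner faces 57 mm to either side; from their ends flared lips 32 mm high reach out another 20 mm along -x, to 81 mm either side
Not all that is in view belongs to the job. Leave any orange look-alike of the sensor alone.

How it is judged:
By the outcome, as a careful person would: the job done as asked, in the order asked, and still so for the second after the job is handed in, with the robot touching nothing.
It also fails if it takes over 72 s, if anything falls off the work surface, if the arm or the gripper's body presses on something with over 40 N, if the wrist force passes 120 N, or if a joint passes its speed limit or range.

### The arm

A 6-joint arm with a two-finger parallel gripper is mounted at the origin on the work surface. World frame = base frame: x ahead of the robot, y to its left, z up, the work surface at z = 0. Lengths are in mm, angles in rad, forces in N, time in s.
With the tool pointing down it reaches from about 275 to 1000 mm from the base axis. Payload 8.4 kg.
Tool frame: the origin (TCP) lies at the very end of the fingers, on their centre line; the grasp point (between the pads) lies 19 mm behind it; z points along the fingers, x is the direction in which the jaws open and shut, and the axes are right-handed (so a half turn about z gives the same grasp; the last joint's range is limited). The gripper opens to 85 mm and grips with 20 to 120 N. Pads are 22 mm wide; open, the fingers measure 114 mm over their backs; the gripper's body (76 mm by 85 mm) begins 54 mm behind the grasp point. The pads swing forward as they close: fully open they stand 13 mm farther back than shut.
Start: joints at [-1.232, 0.353, 1.633, -0, 1.155, -0.002], TCP at [208.899, -589.058, 231.281] pointing down, gripper open.
Joint ranges: [-2.63, 2.63], [-0.92, 2.1], [0.06, 2.66], [-1.3, 4.44], [0, 2.69], [-3.02, 3.02]. Speed limits (rad/s): [2.22, 2.22, 2.79, 3.14, 3.14, 3.14].

### API

Orientations are given as [roll, pitch, yaw] about the fixed x, y, z axes, in that order (R = Rz(yaw) Ry(pitch) Rx(roll)).
In Python, from rig import r gives the robot as it stands.
- The arm moves only by the tool arm_command, never from a script. Its argument "targets" is a list of rows, each a list of 6 numbers: the shift along the tool's x, y, z in m, then the turn, a rotation vector about the tool's x, y, z in rad. A call has 1 to 20 rows; each row shifts and turns the commanded pose from where the row before left it, along the tool's axes as they then stand; what a row does not reach is not made up. A row lasts 1/12 s, in which the tool goes at most 41.7 mm and 7.16 degrees, less where a joint would pass 70% of its speed; a pose out of reach is approached as far as the arm can. A call is refused whole if a number of a shift passes 0.0417 or a number of a turn 0.125, either way. A call with a gripper value outside its range is refused whole. "fingers" is the finger opening in m, from 0 to 0.0854, set as the call begins (left out, the last holds). The fingers move at their own pace and stop on an object; "squeeze" is the grip in N (left out, the last holds). Time passes only in rows, so rows that do not move let the fingers close. It gives the time, the measured TCP pose, the force and the opening at its end, in the units of the state.
- r.sense(): the state, without advancing time (a new reading comes with each control period).
- r.grab_frame(name): name is "scene" or "top" or "wrist"; returns a dict with "image" (480x640x3 uint8, blue, green, red), "fx", "fy", "cx", "cy" (pixels), "xyz" and "orientation" of the camera in the world. Camera axes: x right, y down, z forward; pixel columns grow to the right and rows downward; lengths in mm; the calibration is good to about 2 mm. A picture is of the moment at which its call begins. There is no depth.
- r.sign_off(): hands the job in, once; it reports no verdict.
The state is a dict: "clock": time; "qpos": joint angles; "qvel": joint speeds; "joint_efforts": joint torques, N m; "eef_pos": TCP position; "tcp_rot": TCP orientation; "contact_force": force on the tool from outside, world axes, zero at the start; "wrist_torque": the same for the moment, N m; "opening": opening from 0.0 (shut) to 1.0 (fully open).
Only numpy, scipy, OpenCV 4.12 (cv2) and the standard library are available. Lean on these libraries where they do the work, as an engineer would, in place of code of your own. Each camera call takes 0.05 s, during which the arm holds its last target.

## Working session

There is one attempt and no reset: what is moved stays moved. The work goes in short steps, Python scripts to look and compute and a tool call to move; the robot and the scene stay as the last step left them, time stands still between calls to the robot, and variables do not carry over. Pictures are saved under pics/ and viewed, and the job is handed in when it is done.

Besides the shell and the picture viewer there is one more tool, called after "Call:" as name([rows], argument=value, ...), one row to a line, values as JSON. arm_command: Moves the arm, as the interface text tells. Its arguments: {"type":"object","properties":{"targets":{"type":"array"},"fingers":{"type":"number"},"squeeze":{"type":"number"}},"required":["targets"]}

```bash
ls; mkdir -p pics
python3 - <<'E'
from rig import r
import cv2
print(r.sense())
for n in ("scene","top","wrist"):
    f=r.grab_frame(n); cv2.imwrite(f"pics/{n}0.png",f["image"]); print(n,{k:v for k,v in f.items() if k!="image"})
E
```

```text
pics
{'clock': 0.0, 'qpos': array([-1.23241001e+00,  3.53637651e-01,  1.63412893e+00,  5.08437782e-05,
        1.15516312e+00, -2.37935637e-03]), 'qvel': array([ 6.16277512e-05,  1.06514082e-04, -1.17954432e-03, -6.35066793e-04,
       -5.58811471e-04, -3.57890539e-04]), 'joint_efforts': array([ 2.75539547e-03, -6.05247831e+01, -3.42065942e+01,  1.25041461e-04,
        9.20624589e-03,  2.32526361e-05]), 'eef_pos': array([ 208.75508652, -588.61859088,  230.57044637]), 'tcp_rot': array([-3.14154298e+00,  1.33693811e-03, -1.23005118e+00]), 'contact_force': array([ 0.684932  ,  0.3810197 , -0.46030168]), 'wrist_torque': array([ 0.01986268, -0.02544175,  0.03973909]), 'opening': 0.998686780392975}
scene {'fx': 554.0224173293028, 'fy': 554.0224173293028, 'cx': 323.9533623300565, 'cy': 231.6432746840258, 'xyz': array([1383.23406117,   49.02920168,  767.5542015 ]), 'orientation': array([-2.28259785,  0.01282987,  1.49339377])}
top {'fx': 445.24260041252074, 'fy': 445.24260041252074, 'cx': 321.6501357886852, 'cy': 241.8603818107363, 'xyz': array([530.19829508,  99.01824222, 829.09694273]), 'orientation': array([-3.07332085,  0.00744798, -1.56707922])}
wrist {'fx': 350.51423369274085, 'fy': 350.51423369274085, 'cx': 318.94115371076947, 'cy': 245.62528072428987, 'xyz': array([ 281.81102028, -561.82079961,  372.28265648]), 'orientation': array([ 2.83425198e+00, -5.86874489e-04, -1.23019489e+00])}
```

View pics/top0.png

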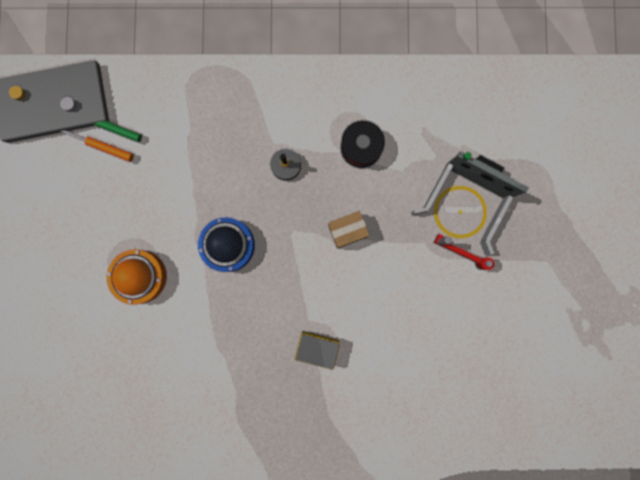

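View pics/scene0.png

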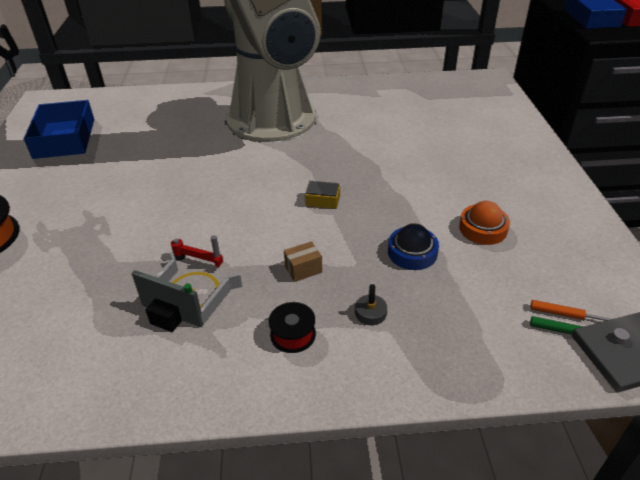

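```bash
cat > h.py <<'E'
import numpy as np, cv2
from scipy.spatial.transform import Rotation as Ro
from rig import r
def ray(f,u,v):
    R=Ro.from_euler('xyz',f["orientation"]).as_matrix()
    return R@np.array([(u-f["cx"])/f["fx"],(v-f["cy"])/f["fy"],1])
def p2w(f,u,v,z):
    d=ray(f,u,v); c=f["xyz"]; return c+d*(z-c[2])/d[2]
def w2p(f,p):
    R=Ro.from_euler('xyz',f["orientation"]).as_matrix(); q=R.T@(np.asarray(p,float)-f["xyz"])
    return np.array([f["fx"]*q[0]/q[2]+f["cx"],f["fy"]*q[1]/q[2]+f["cy"]])
def centroid(mask):
    n,l,s,c=cv2.connectedComponentsWithStats(mask.astype(np.uint8)); 
    o=np.argsort(-s[1:,4])+1
    return [(c[i].round(1),s[i]) for i in o[:4]],l,o
E
python3 - <<'E'
from h import *
f=r.grab_frame("top"); im=f["image"]
hsv=cv2.cvtColor(im,cv2.COLOR_BGR2HSV)
H,S,V=[hsv[...,i].astype(int) for i in range(3)]
for nm,m in dict(blue=(H>100)&(H<130)&(S>130)&(V>50),yellow=(H>18)&(H<35)&(S>110)&(V>90),red=((H<6)|(H>174))&(S>150)&(V>60)).items():
    c,l,o=centroid(m); print(nm,[(a.tolist(),b.tolist()) for a,b in c])
crop=im[130:300,380:560]; cv2.imwrite("pics/bay0.png",cv2.resize(crop,None,fx=4.2,fy=3.5,interpolation=cv2.INTER_CUBIC)[:600])
crop=im[200:320,90:270]; cv2.imwrite("pics/sens0.png",cv2.resize(crop,None,fx=4,fy=4,interpolation=cv2.INTER_CUBIC))
for n,p,z in [("ring",(461,212),0),("sensor",(226,244),25),("pivot",(487,264),33),("peg",(440,240),40),("carton",(348,230),45),("caddy",(318,350),38),("spool",(362,144),40),("ant",(286,165),20)]:
    print(n,p2w(f,*p,z).round(1))
E
```

```text
blue [([242.2, 243.0], [221, 218, 33, 53, 408]), ([212.5, 263.5], [200, 252, 29, 19, 135]), ([205.2, 232.7], [198, 220, 20, 29, 129])]
yellow [([460.1, 211.4], [434, 186, 53, 52, 565]), ([15.6, 92.0], [9, 86, 14, 13, 130]), ([321.8, 338.0], [315, 336, 14, 5, 20]), ([283.2, 164.5], [281, 162, 6, 5, 13])]
red [([470.6, 256.5], [442, 245, 52, 25, 303]), ([438.1, 238.0], [435, 235, 8, 8, 33])]
ring [ 643.7 -155.1    0. ]
sensor [580.7 278.6  25. ]
pivot [ 546.  -189.5   33. ]
peg [ 588.1 -104.8   40. ]
carton [605.   58.6  45. ]
caddy [394.4 110.8  38. ]
spool [761.2  33.   40. ]
ant [727.4 171.5  20. ]
```

View pics/bay0.png

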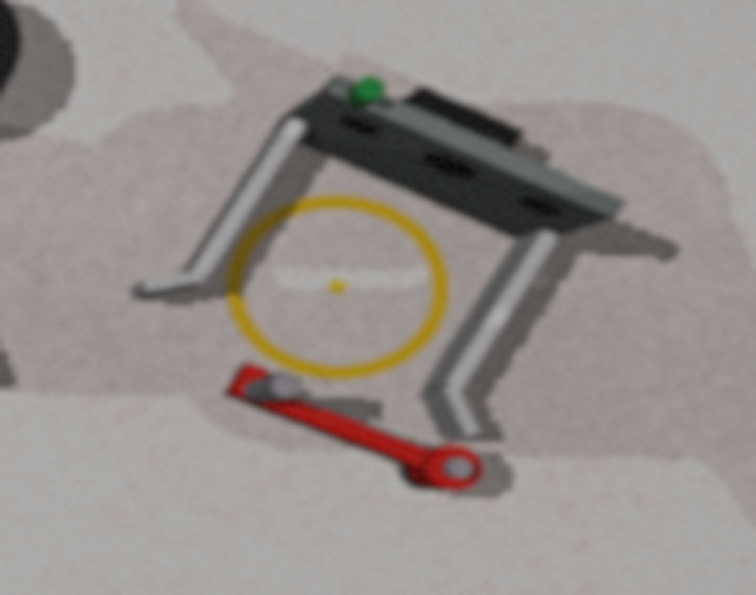

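View pics/sens0.png

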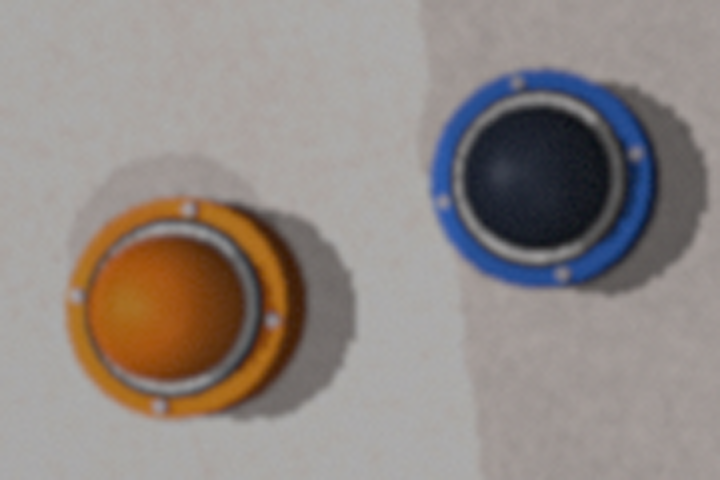

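```bash
cat > est.py <<'E'
from h import *
from scipy.optimize import least_squares
def circ(c,z,rad,n=72):
    t=np.linspace(0,2*np.pi,n,endpoint=False); return np.c_[c[0]+rad*np.cos(t),c[1]+rad*np.sin(t),np.full(n,z)]
def proj(f,P): return np.array([w2p(f,p) for p in P])
def masks(im):
    hsv=cv2.cvtColor(im,cv2.COLOR_BGR2HSV); H,S,V=[hsv[...,i].astype(int) for i in range(3)]
    return dict(blue=(H>100)&(H<130)&(S>110)&(V>40),yellow=(H>18)&(H<35)&(S>90)&(V>70),red=((H<6)|(H>174))&(S>150)&(V>60))
def fit_sensor(f,g0):
    """hull of blue outline vs. silhouette of base cylinder"""
    m=masks(f["image"])["blue"].astype(np.uint8)
    g=w2p(f,(g0[0],g0[1],25)); yy,xx=np.nonzero(m)
    k=np.hypot(xx-g[0],yy-g[1])<60; pts=np.c_[xx,yy][k].astype(np.float32)
    hull=cv2.convexHull(pts)
    mo=cv2.moments(hull); obs=np.array([mo['m10'],mo['m01']])/mo['m00']
    def pred(c):
        P=np.vstack([proj(f,circ(c,30,50)),proj(f,circ(c,1,50))]).astype(np.float32)
        q=cv2.moments(cv2.convexHull(P)); return np.array([q['m10'],q['m01']])/q['m00'], q['m00']
    s=least_squares(lambda c:pred(c)[0]-obs,g0)
    return s.x,mo['m00'],pred(s.x)[1]
E
python3 - <<'E'
from est import *
ft=r.grab_frame("top"); fs=r.grab_frame("scene")
for n,f in(("top",ft),("scene",fs)): print(n,fit_sensor(f,np.array([581,279.])))
for n,f,b in(("top",ft,(425,180,495,245)),("scene",fs,(160,262,225,312))):
    m=masks(f["image"])["yellow"]; yy,xx=np.nonzero(m); k=(xx>b[0])&(xx<b[2])&(yy>b[1])&(yy<b[3])
    W=np.array([p2w(f,u,v,0)[:2] for u,v in zip(xx[k],yy[k])])
    s=least_squares(lambda p:np.hypot(*(W-p[:2]).T)-p[2],[643,-155,48],loss='soft_l1'); print(n,'ring',s.x,len(W))
for p in [(448.3,240)]: print('peg top',p2w(ft,*p,80))
im=fs["image"][220:340,120:250]; cv2.imwrite("pics/bay_s.png",cv2.resize(im,None,fx=5,fy=5,interpolation=cv2.INTER_CUBIC))
im=ft["image"][225:285,420:510]; cv2.imwrite("pics/hook_t.png",cv2.resize(im,None,fx=8,fy=8,interpolation=cv2.INTER_CUBIC))
E
```

```text
top (array([580.6291614 , 280.27897354]), 2305.5, 2531.961898930953)
scene (array([578.73883116, 280.82367139]), 1641.5, 1867.6754765368532)
top ring [ 644.65033853 -153.13204737   46.15070137] 643
scene ring [ 639.6119911  -152.96664178   44.64200121] 193
peg top [ 585.22325774 -108.39851611   80.        ]
```

View pics/bay_s.png

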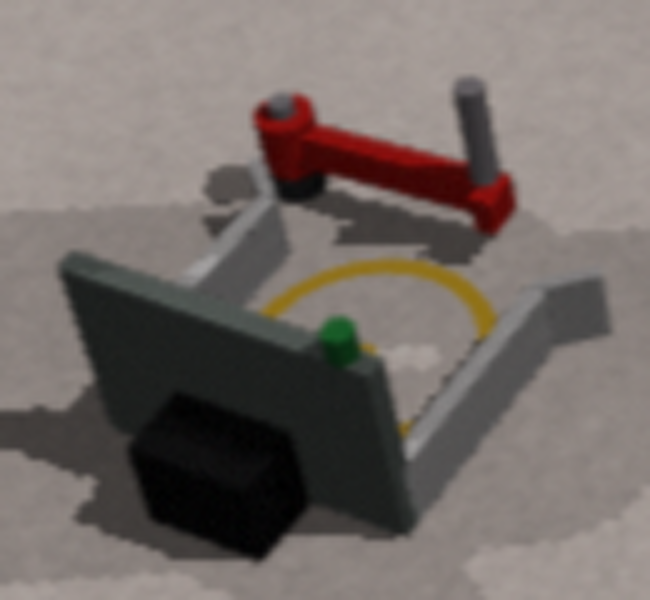

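View pics/hook_t.png

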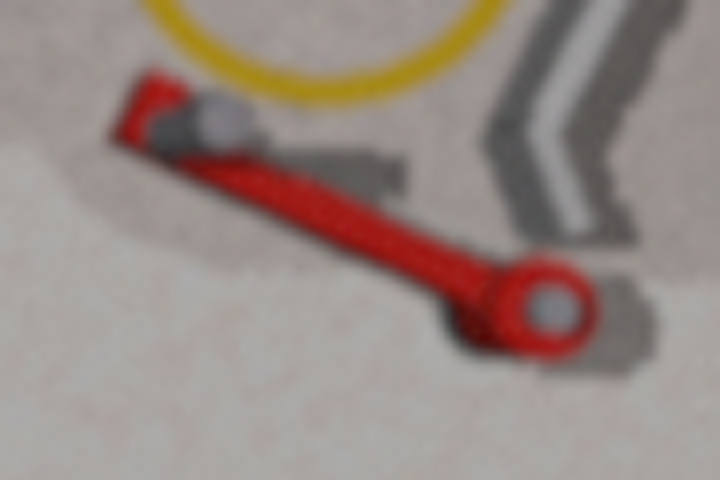

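Call:
arm_command([
  [-0.0175,-0.0277,0,0,0,0],
  [-0.0175,-0.0277,0,0,0,0],
  [-0.0175,-0.0277,0,0,0,0],
  [-0.0175,-0.0277,0,0,0,0],
  [-0.0175,-0.0277,0,0,0,0],
  [-0.0175,-0.0277,0,0,0,0],
  [-0.0175,-0.0277,0,0,0,0],
  [-0.0175,-0.0277,0,0,0,0],
  [-0.0175,-0.0277,0,0,0,0],
  [-0.0175,-0.0277,0,0,0,0],
  [-0.0175,-0.0277,0,0,0,0],
  [-0.0175,-0.0277,0,0,0,0],
  [-0.0175,-0.0277,0,0,0,0],
  [-0.0175,-0.0277,0,0,0,0],
  [-0.0175,-0.0277,0,0,0,0],
  [-0.0175,-0.0277,0,0,0,0],
  [-0.0175,-0.0277,0,0,0,0],
  [-0.0175,-0.0277,0,0,0,0],
  [-0.0175,-0.0277,0,0,0,0],
], fingers=0.0)

```text
clock: 1.88
eef_pos: [594.6, -98.3, 231.3]
tcp_rot: [-3.142, -0.0, -1.23]
contact_force: [-0.4, -0.6, -0.3]
opening: 0.004
```

Call:
arm_command([
  [0,0,0,0,0,-0.12],
  [0,0,0,0,0,-0.12],
  [0,0,0,0,0,-0.12],
  [0,0,0,0,0,-0.12],
  [0,0,0,0,0,-0.12],
  [0,0,0,0,0,-0.12],
  [0,0,0,0,0,-0.12],
  [0,0,0,0,0,-0.12],
  [0,0,0,0,0,-0.12],
  [0,0,0,0,0,-0.12],
  [0,0,0,0,0,-0.12],
  [0,0,0,0,0,-0.12],
  [0,0,0,0,0,-0.12],
  [0,0,0,0,0,-0.12],
  [0,0,0,0,0,-0.12],
  [0,0,0,0,0,-0.12],
  [0,0,0,0,0,-0.12],
  [0,0,0,0,0,-0.12],
  [0,0,0,0,0,-0.12],
  [0,0,0,0,0,0],
])

```text
clock: 3.55
eef_pos: [593.7, -99.8, 231.2]
tcp_rot: [-3.142, 0.0, 1.055]
contact_force: [0.2, 0.5, -0.7]
opening: 0.002
```

Run:
```python
from est import *
f=r.grab_frame("wrist"); s=r.sense(); print(s["clock"],s["eef_pos"],s["tcp_rot"],s["opening"],s["contact_force"],s["qpos"]); cv2.imwrite("pics/w1.png",f["image"])
import pickle; pickle.dump(f,open("w1.pkl","wb"))
```

```text
3.6 [593.72156946 -99.78288498 231.22119621] [-3.14145222e+00  7.06808637e-05  1.04802468e+00] -0.004126253379074409 [ 0.18182651  0.27767964 -0.22620429] [-1.68988834e-01  3.17754431e-01  1.68423233e+00 -1.94285577e-05
  1.13976211e+00 -1.21700539e+00]
```

View pics/w1.png

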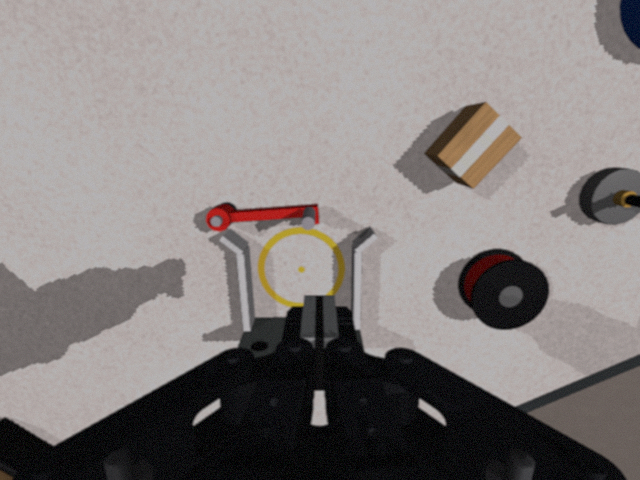

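Run:
```python
from est import *
import pickle
f=pickle.load(open("w1.pkl","rb")); print(f["xyz"],f["orientation"])
im=f["image"]
print('dot',p2w(f,301.5,268.5,0))
m=masks(im)["yellow"]; yy,xx=np.nonzero(m); k=(xx>250)&(xx<355)&(yy>215)&(yy<320)&(np.hypot(xx-301,yy-268)>20)
W=np.array([p2w(f,u,v,0)[:2] for u,v in zip(xx[k],yy[k])])
s=least_squares(lambda p:np.hypot(*(W-p[:2]).T)-p[2],[643,-155,48],loss='soft_l1'); print('ring',s.x,len(W))
c=im[180:350,195:390]; cv2.imwrite("pics/w1c.png",cv2.resize(c,None,fx=4,fy=3.5,interpolation=cv2.INTER_CUBIC))
```

```text
[526.66485717 -60.51249224 372.89205579] [2.83375139e+00 1.60336743e-03 1.05532208e+00]
dot [ 643.54138576 -150.27204695    0.        ]
ring [ 643.73440341 -151.10812974   45.91109096] 1392
```

View pics/w1c.png

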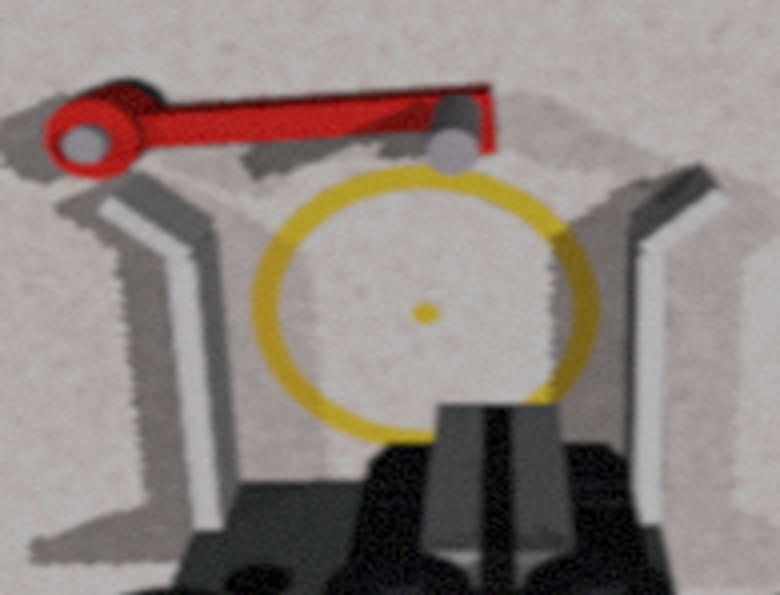

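Run:
```python
from est import *
import pickle
f=pickle.load(open("w1.pkl","rb"))
P=lambda u,v,z:p2w(f,u/4+195,v/3.5+180,z)[:2]
for n,a,b in(("L",(180,250),(208,525)),("R",(650,245),(648,520))):
    A,B=P(*a,32),P(*b,32); d=B-A; print(n,A,B,np.degrees(np.arctan2(d[1],d[0])),np.hypot(*d))
L1,R1=P(180,250,32),P(650,245,32); d=R1-L1; print('mouth ctr',(L1+R1)/2,np.hypot(*d),np.degrees(np.arctan2(d[1],d[0]))-90)
pv=P(85,145,36); pg=P(452,152,80); pgb=P(452,105,33); print('piv',pv,'peg',pg,pgb,np.hypot(*(pg-pv)),np.degrees(np.arctan2(*(pg-pv)[::-1])))
print('bar line',[P(150,125,33),P(430,115,33)])
```

```text
L [ 586.23367013 -188.00908263] [ 666.68856561 -231.88391605] -28.605160215156033 91.64055442308323
R [644.2432437  -82.35792152] [ 724.93274451 -125.20972714] -27.97144851898727 91.36231600406208
mouth ctr [ 615.23845691 -135.18350208] 120.52916023881343 -28.769738881683722
piv [ 547.84580484 -189.67046433] peg [ 585.40643344 -105.14254712] [ 583.04955452 -105.48034878] 92.4974032595989 66.04166272956033
bar line [array([ 551.16662186, -173.48289267]), array([ 582.8554402 , -111.64893466])]
```

Call:
arm_command([
  [-0.009,0.021,0,0,0,0],
  [0,0,0.03,0,0,0],
  [0,0,0.03,0,0,0],
  [0,0,0.03,0,0,0],
  [0,0,0.03,0,0,0],
  [0,0,0.03,0,0,0],
  [0,0,0.02,0,0,0],
  [0,0,0.016,0,0,0],
  [0,0,0,0,0,0],
])

```text
clock: 4.35
eef_pos: [605.1, -117.6, 41.8]
tcp_rot: [-3.136, 0.002, 1.046]
contact_force: [-1.1, 0.5, -0.2]
opening: 0.001
```

Run:
```python
from est import *
f=r.grab_frame("wrist"); s=r.sense(); print(s["clock"],s["eef_pos"],s["tcp_rot"],s["contact_force"]); cv2.imwrite("pics/w2.png",f["image"])
```

```text
4.4 [ 606.19884869 -117.76036879   43.65269584] [-3.13820350e+00  1.14841273e-03  1.04655284e+00] [ 0.02523961 -0.60721413  0.31155817]
```

View pics/w2.png

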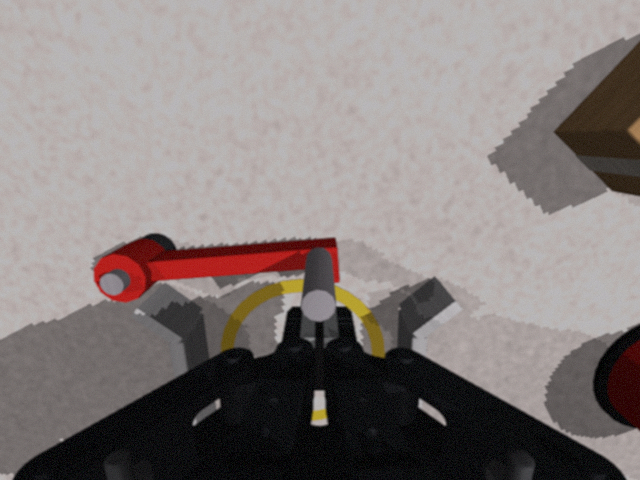

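Call:
arm_command([
  [0,0.006,0,0,0,0.0],
  [0,0,0,0,0,0.12],
  [0,0,0,0,0,0.12],
  [0,0,0,0,0,0.12],
  [0,0,0,0,0,0.12],
  [0,0,0,0,0,0.12],
  [0,0,0,0,0,0.12],
  [0,0,0,0,0,0.12],
  [0,0,0,0,0,0.12],
  [0,0,0,0,0,0.12],
  [0,0,0,0,0,0.12],
  [0,0,0,0,0,0.12],
  [0,0,0,0,0,0.12],
  [0,0,0,0,0,0.1],
  [0,0,0,0,0,0],
])

```text
clock: 5.65
eef_pos: [614.4, -121.5, 47.3]
tcp_rot: [-3.141, -0.003, -0.496]
contact_force: [0.6, -0.1, 0.3]
opening: 0.001
```

Call:
arm_command([
  [-0.003,0,0,0,0,0],
  [-0.003,0,0,0,0,0],
  [-0.003,0,0,0,0,0],
  [-0.002,0,0,0,0,0],
])

```text
clock: 5.98
eef_pos: [602.6, -115.6, 45.5]
tcp_rot: [-3.142, 0.0, -0.489]
contact_force: [0.3, 0.0, 0.9]
opening: -0.001
```

Call:
arm_command([
  [-0.0091,-0.001,0,0,0,-0.1],
  [-0.0091,-0.001,0,0,0,-0.1],
  [-0.0091,-0.001,0,0,0,-0.1],
  [-0.0091,-0.001,0,0,0,-0.1],
  [-0.0091,-0.001,0,0,0,-0.1],
  [-0.0091,-0.001,0,0,0,-0.1],
  [-0.0091,-0.001,0,0,0,-0.1],
  [-0.0091,-0.001,0,0,0,-0.1],
  [-0.0091,-0.001,0,0,0,-0.1],
  [-0.0091,-0.001,0,0,0,-0.1],
])

```text
clock: 6.82
eef_pos: [515.8, -102.5, 45.4]
tcp_rot: [3.142, -0.0, 0.516]
contact_force: [0.7, 1.0, 0.3]
opening: -0.0
```

Run:
```python
from est import *
f=r.grab_frame("wrist"); g=r.grab_frame("scene"); s=r.sense(); print(s["clock"],s["eef_pos"],s["tcp_rot"],s["contact_force"]); cv2.imwrite("pics/w3.png",np.hstack([f["image"][150:,100:500],cv2.resize(g["image"][180:345,100:300],(400,330))]))
```

```text
6.9167 [ 514.80105895 -102.73460393   45.24335427] [-3.14082239e+00  9.63916423e-04  5.12216612e-01] [0.01291663 0.3156681  0.98999458]
```

View pics/w3.png

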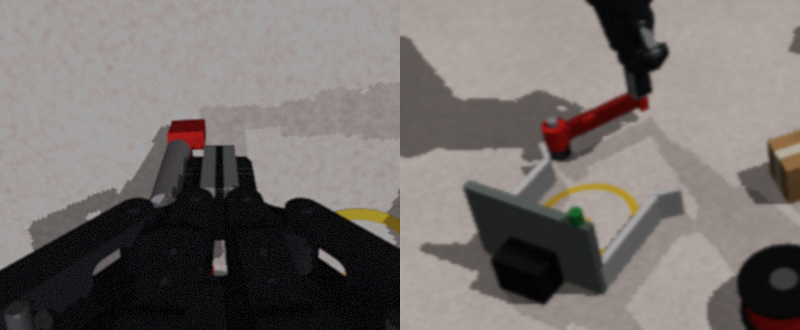

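Call:
arm_command([
  [-0.0091,-0.001,0,0,0,-0.1],
  [-0.0091,-0.001,0,0,0,-0.1],
  [-0.0091,-0.001,0,0,0,-0.1],
  [-0.0091,-0.001,0,0,0,-0.1],
  [-0.0091,-0.001,0,0,0,-0.1],
  [-0.0091,-0.001,0,0,0,-0.1],
  [-0.0091,-0.001,0,0,0,-0.1],
  [-0.0091,-0.001,0,0,0,-0.1],
  [-0.0091,-0.001,0,0,0,-0.1],
  [-0.0091,-0.001,0,0,0,-0.1],
  [-0.005,-0.0005,0,0,0,-0.06],
  [-0.002,0,0,0,0,0],
  [0,0,0,0,0,0],
  [0.01,0,0,0,0,0],
  [0.01,0,-0.01,0,0,0],
  [0.005,0,-0.035,0,0,0],
  [0,0,-0.035,0,0,0],
  [0,0,-0.035,0,0,0],
  [0,0,0,0,0,0],
])

```text
clock: 8.5
eef_pos: [461.0, -150.3, 166.9]
tcp_rot: [3.133, 0.003, 1.57]
contact_force: [1.1, -0.3, 1.0]
opening: -0.001
```

Run:
```python
from est import *
f=r.grab_frame("wrist"); g=r.grab_frame("top"); s=r.sense(); print(s["clock"],s["eef_pos"],s["tcp_rot"],s["contact_force"],s["qpos"]); cv2.imwrite("pics/w4.png",g["image"])
print(fit_sensor(g,np.array([581,280.])))
```

```text
8.6 [ 458.51593337 -149.81612832  162.26241588] [3.13800686e+00 1.02793408e-03 1.56975345e+00] [-0.09693878  1.01277067 -0.2095615 ] [-3.19018541e-01  2.15294892e-01  2.00079264e+00  1.81600333e-04
  9.21777720e-01 -1.88888332e+00]
(array([580.623102  , 280.15616961]), 2311.5, 2531.8520896149566)
```

View pics/w4.png

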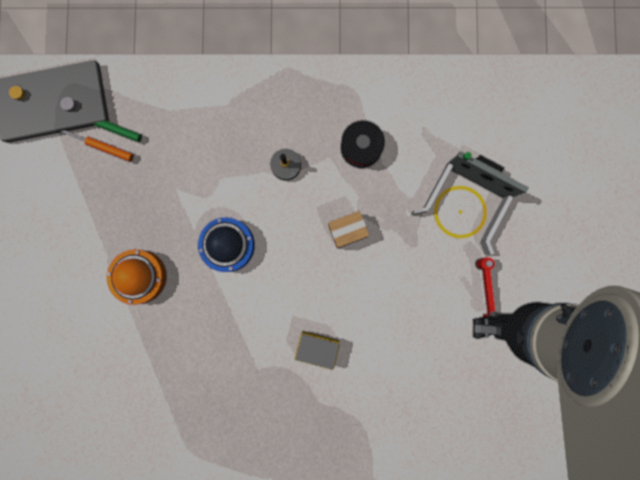

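Run:
```python
from est import *
g=r.grab_frame("top")
for p in [(328,223),(360,211),(370,234),(338,247)]: print('carton',p2w(g,*p,45).round(0)[:2])
for p in [(302,332),(340,340),(335,367),(296,357)]: print('caddy',p2w(g,*p,38).round(0)[:2])
# axis points
for s in (0,60,100,140,180): print(s,(np.array([643.8,-151.8])-s*np.array([.879,-.477])).round(0))
```

```text
carton [617.  94.]
carton [639.  37.]
carton [598.  20.]
carton [575.  76.]
caddy [425. 139.]
caddy [412.  72.]
caddy [365.  81.]
caddy [382. 149.]
0 [ 644. -152.]
60 [ 591. -123.]
100 [ 556. -104.]
140 [521. -85.]
180 [486. -66.]
```

Call:
arm_command([
  [0,0,0,0,0,0.1],
  [0,0,0,0,0,0.1],
  [0,0,0,0,0,0.1],
  [0,0,0,0,0,0.1],
  [0,0,0,0,0,0.1],
  [0,0,0,0,0,0.1],
  [0,0,0,0,0,0.1],
  [0,0,0,0,0,0.1],
  [0,0,0,0,0,0.1],
  [0,0,0,0,0,0.1],
  [0,0,0,0,0,0.1],
  [0,0,0,0,0,0.1],
  [0,0,0,0,0,0.1],
  [0,0,0,0,0,0.1],
  [0,0,0,0,0,0.1],
  [0,0,0,0,0,0.1],
  [0,0,0,0,0,0.1],
  [0,0,0,0,0,0.1],
  [0,0,0,0,0,0.1],
  [0,0,0,0,0,0.1],
], fingers=0.06)

```text
clock: 10.32
eef_pos: [456.2, -149.8, 158.7]
tcp_rot: [3.141, 0.004, -0.436]
contact_force: [0.4, -0.2, -0.5]
opening: 0.699
```

Call:
arm_command([
  [-0.0036,-0.027,0,0,0,0],
  [-0.0036,-0.027,0,0,0,0],
  [-0.0036,-0.027,0,0,0,0],
  [-0.0036,-0.027,0,0,0,0],
  [-0.0036,-0.027,0,0,0,0],
  [-0.0036,-0.027,0,0,0,0],
  [-0.0036,-0.027,0,0,0,0],
  [-0.0036,-0.027,0,0,0,0],
  [-0.0036,-0.027,0,0,0,0],
  [-0.0036,-0.027,0,0,0,0],
  [-0.0036,-0.027,0,0,0,0],
  [-0.0036,-0.027,0,0,0,0],
  [-0.0036,-0.027,0,0,0,0],
  [-0.0036,-0.027,0,0,0,0],
  [-0.0036,-0.027,0,0,0,0],
  [-0.0036,-0.027,0,0,0,0],
  [-0.0036,-0.027,0,0,0,0],
  [-0.0036,-0.027,0,0,0,0],
  [-0.0036,-0.027,0,0,0,0],
  [0,0,0,0,0,0],
])

```text
clock: 11.98
eef_pos: [608.7, 348.6, 158.1]
tcp_rot: [3.142, 0.002, -0.428]
contact_force: [-0.2, -1.2, 0.7]
opening: 0.706
```

Run:
```python
from est import *
f=r.grab_frame("wrist"); s=r.sense(); print(s["clock"],s["eef_pos"],s["tcp_rot"],s["contact_force"],s["qpos"],s["opening"]); cv2.imwrite("pics/w5.png",f["image"])
```

```text
12.0333 [608.02137407 346.2587517  157.87439452] [ 3.13962271e+00  1.86622742e-03 -4.28203825e-01] [-0.12848046  0.11082838  0.50009379] [5.15361806e-01 5.36342793e-01 1.51837066e+00 4.00290419e-04
 1.08956951e+00 9.43378035e-01] 0.7057004898294073
```

View pics/w5.png

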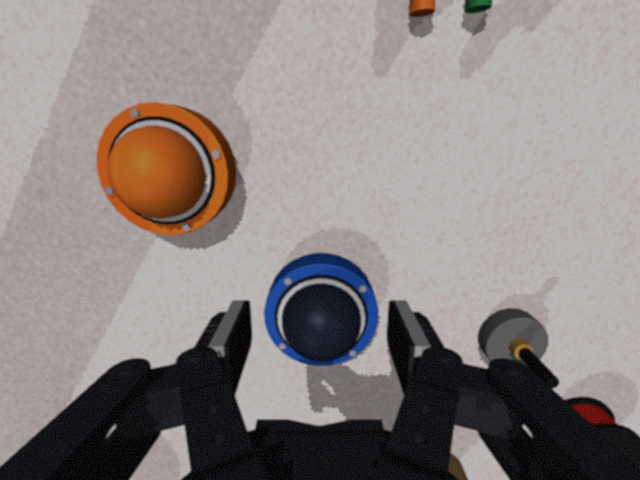

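Run:
```python
from est import *
f=r.grab_frame("wrist"); g=r.grab_frame("top"); s=r.sense(); p=s["eef_pos"]; y=s["tcp_rot"][2]
print(p,y)
for n,F in(("w",f),("t",g)):
    c=fit_sensor(F,np.array([580.6,280.])); d=c[0]-p[:2]
    print(n,c,'tool x,y',d@[np.cos(y),np.sin(y)],d@[np.sin(y),-np.cos(y)])
```

```text
[607.65632152 343.74555845 158.28993944] -0.42952993324089617
w (array([579.58205939, 280.83152849]), 9676.5, 10459.15117052896) tool x,y 0.6760964297135565 68.8903640140643
t (array([580.65520254, 280.29231695]), 2309.0, 2531.964557729196) tool x,y 1.8763081109183553 68.93369097637748
```

Call:
arm_command([
  [0.001,-0.006,0.02,0,0,0],
  [0,0,0.025,0,0,0],
  [0,0,0.025,0,0,0],
  [0,0,0.025,0,0,0],
  [0,0,0.02,0,0,0],
  [0,0,0.015,0,0,0],
  [0,0,0.01,0,0,0],
  [0,0,0.008,0,0,0],
  [0,0,0,0,0,0],
  [0,0,0,0,0,0],
])

```text
clock: 12.97
eef_pos: [612.8, 349.1, 12.7]
tcp_rot: [-3.141, -0.0, -0.43]
contact_force: [-0.3, 0.3, 0.7]
opening: 0.707
```

Run:
```python
from est import *
f=r.grab_frame("wrist"); g=r.grab_frame("scene"); s=r.sense(); print(s["clock"],s["eef_pos"],s["tcp_rot"],s["contact_force"],s["opening"]); cv2.imwrite("pics/w6.png",np.hstack([f["image"][150:,120:520],cv2.resize(g["image"][160:290,360:520],(400,330),interpolation=cv2.INTER_CUBIC)]))
```

```text
13.0667 [613.34673345 349.5120902   13.5181238 ] [-3.14012870e+00 -1.06933888e-03 -4.30048338e-01] [-0.16870179  0.53483293 -0.68570104] 0.7018252155407774
```

View pics/w6.png

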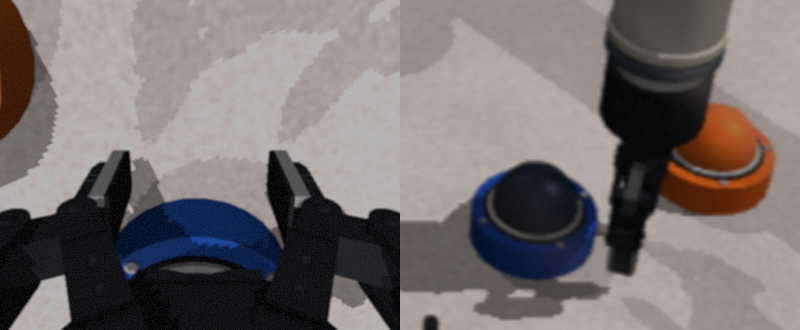

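Call:
arm_command([
  [0,0.004,0.002,0,0,0],
  [0,0.004,0,0,0,0],
  [0,0.004,0,0,0,0],
  [0,0.003,0,0,0,0],
  [0,0.002,0,0,0,0],
  [0,0.002,0,0,0,0],
  [0,0.002,0,0,0,0],
  [0,0.002,0,0,0,0],
  [0,0.002,0,0,0,0],
  [0,0.002,0,0,0,0],
  [0,0.002,0,0,0,0],
])

```text
clock: 13.98
eef_pos: [600.5, 323.0, 10.4]
tcp_rot: [-3.141, -0.0, -0.43]
contact_force: [0.6, 2.0, -0.7]
opening: 0.704
```

```bash
cat > st.py <<'E'
from est import *
import sys
f=r.grab_frame("wrist"); g=r.grab_frame("scene"); t=r.grab_frame("top"); s=r.sense(); p=s["eef_pos"]; y=s["tcp_rot"][2]
print(s["clock"],p.round(1),s["tcp_rot"].round(3),s["contact_force"].round(1))
g0=np.array([float(sys.argv[2]),float(sys.argv[3])])
for n,F in (("top",t),("scene",g)):
    try:
        c=fit_sensor(F,g0); d=c[0]-p[:2]
        print(n,c[0].round(1),c[1]/c[2],'tool x,y',round(d@[np.cos(y),np.sin(y)],1),round(d@[np.sin(y),-np.cos(y)],1))
    except Exception as e: print(n,e)
u,v=w2p(g,(g0[0],g0[1],30)).astype(int); u=min(max(u,90),550); v=min(max(v,70),410)
a=cv2.resize(g["image"][v-70:v+70,u-90:u+90],(400,311),interpolation=cv2.INTER_CUBIC)
u,v=w2p(t,(g0[0],g0[1],30)).astype(int); u=min(max(u,90),550); v=min(max(v,70),410)
b=cv2.resize(t["image"][v-70:v+70,u-90:u+90],(400,311),interpolation=cv2.INTER_CUBIC)
cv2.imwrite(f"pics/{sys.argv[1]}.png",np.hstack([a,b]))
E
python3 st.py p1 580 280
```

```text
14.1333 [600.4 322.7  10.4] [ 3.142  0.    -0.43 ] [-0.   1.4 -0. ]
top [580.6 276.6] 0.9214628035612692 tool x,y 1.2 50.2
scene [579.2 270. ] 0.7788303866915985 tool x,y 2.7 56.7
```

View pics/p1.png

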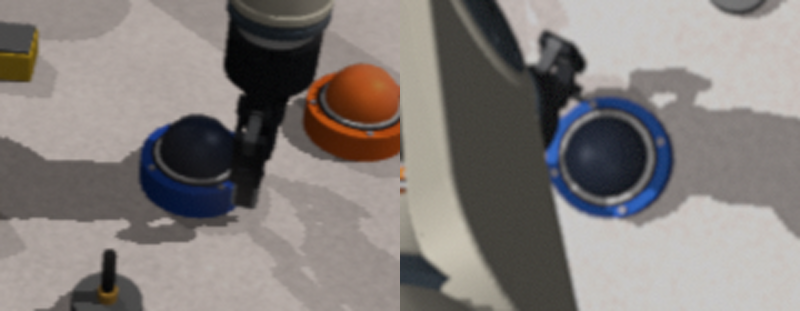

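Call:
arm_command([
  [0,0.002,0,0,0,0],
  [0,0.003,0,0,0,0],
  [0,0.004,0,0,0,0],
  [0,0.004,0,0,0,0],
  [0,0.004,0,0,0,0],
  [0,0.004,0,0,0,0],
  [0,0.004,0,0,0,0],
  [0,0.004,0,0,0,0],
  [0,0.004,0,0,0,0],
  [0,0.004,0,0,0,0],
  [0,0.004,0,0,0,0],
  [0,0.004,0,0,0,0],
  [0,0.004,0,0,0,0],
  [0,0.004,0,0,0,0],
  [0,0.004,0,0,0,0],
  [0,0.004,0,0,0,0],
  [0,0.004,0,0,0,0],
  [0,0.004,0,0,0,0],
  [0,0.004,0,0,0,0],
  [0,0.004,0,0,0,0],
])

```text
clock: 15.8
eef_pos: [568.3, 252.5, 10.3]
tcp_rot: [-3.142, -0.0, -0.43]
contact_force: [1.0, 2.5, -1.1]
opening: 0.702
```

```bash
python3 st.py p2 548 207
```

```text
15.95 [567.9 252.1  10.2] [ 3.141e+00  1.000e-03 -4.300e-01] [ 0.1  0.1 -0.3]
top [550.7 192.5] 0.6445964757876651 tool x,y 9.2 61.4
scene [555.7 191.3] 0.5843746174005883 tool x,y 14.2 60.4
```

View pics/p2.png

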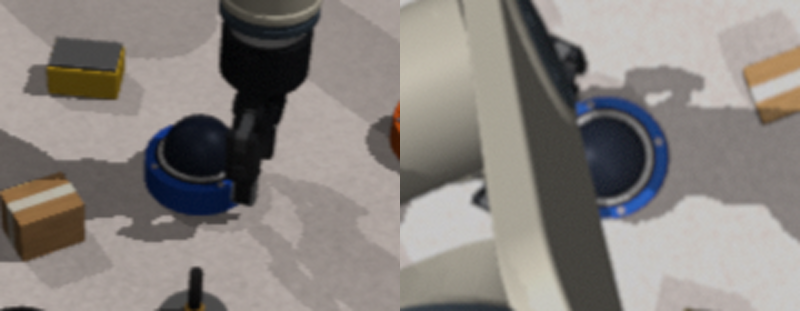

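Call:
arm_command([
  [0,0.003,0,0,0,0],
  [0,0.004,0,0,0,0],
  [0,0.004,0,0,0,0],
  [0,0.004,0,0,0,0],
  [0,0.004,0,0,0,0],
  [0,0.004,0,0,0,0],
  [0,0.004,0,0,0,0],
  [0,0.004,0,0,0,0],
  [0,0.004,0,0,0,0],
  [0,0.004,0,0,0,0],
  [0,0.004,0,0,0,0],
  [0,0.004,0,0,0,0],
  [0,0.004,0,0,0,0],
  [0,0.004,0,0,0,0],
  [0,0.004,0,0,0,0],
  [0,0.004,0,0,0,0],
  [0,0.004,0,0,0,0],
  [0,0.004,0,0,0,0],
  [0,0.004,0,0,0,0],
  [0,0.004,0,0,0,0],
])

```text
clock: 17.62
eef_pos: [535.3, 180.6, 10.3]
tcp_rot: [3.142, 0.0, -0.43]
contact_force: [0.2, 2.1, -1.4]
opening: 0.702
```

Call:
arm_command([
  [0,0.004,0,0,0,0],
  [0,0.004,0,0,0,0],
  [0,0.004,0,0,0,0],
  [0,0.004,0,0,0,0],
  [0,0.004,0,0,0,0],
  [0,0.004,0,0,0,0],
  [0,0.004,0,0,0,0],
  [0,0.004,0,0,0,0],
  [0,0.004,0,0,0,0],
  [0,0.004,0,0,0,0],
  [0,0.004,0,0,0,0],
  [0,0.004,0,0,0,0],
])

```text
clock: 18.62
eef_pos: [515.2, 137.0, 10.3]
tcp_rot: [3.142, 0.0, -0.43]
contact_force: [0.9, 1.3, -1.4]
opening: 0.704
```

```bash
python3 st.py p3 493 90
```

```text
18.7667 [515.1 136.9  10.3] [ 3.141  0.    -0.43 ] [-0.2  0.6  0.1]
top [467.   67.2] 0.06103412980738216 tool x,y -14.7 83.4
scene [505.   74.9] 0.5133772647327766 tool x,y 16.7 60.5
```

View pics/p3.png

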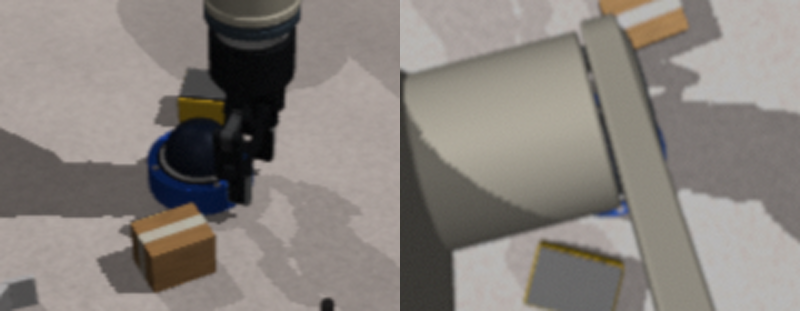

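Call:
arm_command([
  [0,0.003,0,0,0,0],
  [0,0.004,0,0,0,0],
  [0,0.004,0,0,0,0],
  [-0.0015,0.004,0,0,0,-0.0286],
  [-0.0015,0.004,0,0,0,-0.0286],
  [-0.0015,0.004,0,0,0,-0.0286],
  [-0.0015,0.004,0,0,0,-0.0286],
  [-0.0015,0.004,0,0,0,-0.0286],
  [-0.0015,0.004,0,0,0,-0.0286],
  [-0.0015,0.004,0,0,0,-0.0286],
  [-0.0015,0.004,0,0,0,-0.0286],
  [-0.0015,0.004,0,0,0,-0.0286],
  [-0.0015,0.004,0,0,0,-0.0286],
  [-0.0015,0.004,0,0,0,-0.0286],
  [-0.0015,0.004,0,0,0,-0.0286],
  [-0.0015,0.004,0,0,0,-0.0286],
  [-0.0015,0.004,0,0,0,-0.0286],
])

```text
clock: 20.18
eef_pos: [476.8, 78.1, 10.3]
tcp_rot: [-3.142, 0.0, -0.028]
contact_force: [0.1, 2.2, 0.2]
opening: 0.707
```

```bash
python3 st.py p4 478 32
```

```text
20.3333 [476.8  78.   10.3] [ 3.141e+00  1.000e-03 -3.100e-02] [-0.8 -0.5  0.1]
top [522.6  32.8] 0.004856923912438942 tool x,y 47.2 43.8
scene [477.3  30.5] 0.8323293402302611 tool x,y 1.9 47.4
```

View pics/p4.png

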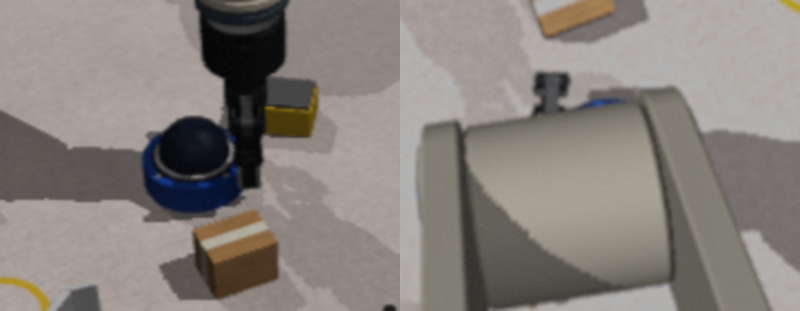

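Call:
arm_command([
  [-0.0015,0.004,0,0,0,-0.0286],
  [-0.0015,0.004,0,0,0,-0.0286],
  [-0.0015,0.004,0,0,0,-0.0286],
  [-0.0015,0.004,0,0,0,-0.0286],
  [-0.0015,0.004,0,0,0,-0.0286],
  [-0.0015,0.004,0,0,0,-0.0286],
  [-0.0015,0.004,0,0,0,-0.0286],
  [-0.0015,0.004,0,0,0,-0.0286],
  [-0.0015,0.004,0,0,0,-0.0286],
  [-0.0015,0.004,0,0,0,-0.0286],
  [-0.0015,0.004,0,0,0,-0.0286],
  [-0.0015,0.004,0,0,0,-0.0286],
  [-0.0015,0.004,0,0,0,-0.0286],
  [-0.0015,0.004,0,0,0,-0.0286],
  [-0.0015,0.004,0,0,0,-0.0286],
  [-0.0015,0.004,0,0,0,-0.0286],
  [-0.0015,0.004,0,0,0,-0.0286],
  [-0.0015,0.004,0,0,0,-0.0286],
  [-0.0015,0.004,0,0,0,-0.0286],
  [-0.0015,0.004,0,0,0,-0.0286],
])

```text
clock: 22.0
eef_pos: [466.7, -5.3, 10.2]
tcp_rot: [-3.141, 0.001, 0.543]
contact_force: [-1.5, 2.8, 1.3]
opening: 0.702
```

```bash
python3 st.py p5 492 -42
```

```text
22.15 [467.1  -5.4  10.2] [-3.141e+00  1.000e-03  5.410e-01] [ 0.2 -0.3  0. ]
top [520.3 -45.3] 0.3423431105207023 tool x,y 25.1 61.6
scene [494.4 -42. ] 0.8980736601945235 tool x,y 4.6 45.4
```

View pics/p5.png

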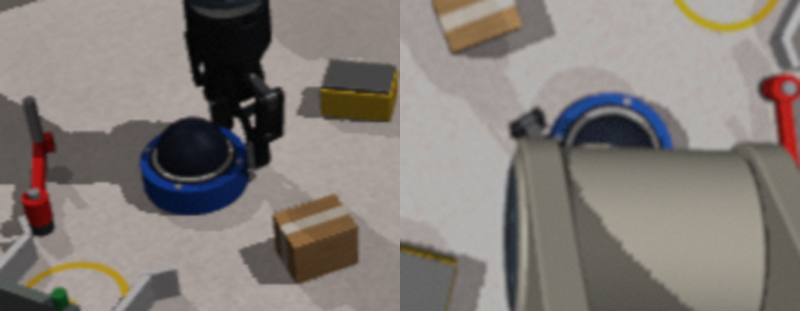

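Call:
arm_command([
  [-0.0015,0.004,0,0,0,-0.0286],
  [-0.0015,0.004,0,0,0,-0.0286],
  [-0.0015,0.004,0,0,0,-0.0286],
  [-0.0015,0.004,0,0,0,-0.0286],
  [-0.0015,0.004,0,0,0,-0.0286],
  [-0.0015,0.004,0,0,0,-0.0286],
  [-0.0015,0.004,0,0,0,-0.0286],
  [-0.0015,0.004,0,0,0,-0.0286],
  [-0.0015,0.004,0,0,0,-0.0286],
  [-0.0015,0.004,0,0,0,-0.0286],
  [-0.0015,0.004,0,0,0,-0.0286],
  [-0.0015,0.004,0,0,0,-0.0286],
  [-0.0015,0.004,0,0,0,-0.0286],
  [-0.0015,0.004,0,0,0,-0.0286],
  [-0.0015,0.004,0,0,0,-0.0286],
  [-0.0015,0.004,0,0,0,-0.0286],
  [-0.0015,0.004,0,0,0,-0.0286],
  [-0.0015,0.004,0,0,0,-0.0286],
  [-0.0009,0.004,0,0,0,-0.0172],
])

```text
clock: 23.73
eef_pos: [500.9, -77.0, 10.0]
tcp_rot: [-3.14, 0.001, 1.075]
contact_force: [-2.7, 1.9, 1.9]
opening: 0.706
```

```bash
python3 st.py p6 550 -102
```

```text
23.8833 [502.  -77.3  10.2] [3.141 0.    1.073] [-1.7 -0.6 -0.1]
top [567.7 -92.1] 0.4073138517871979 tool x,y 18.3 64.8
scene [ 547.2 -102.6] 0.8981128443735085 tool x,y -0.7 51.8
```

View pics/p6.png

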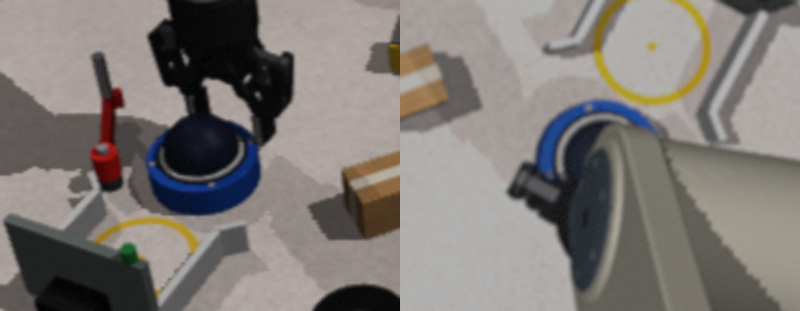

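Call:
arm_command([
  [0,0.003,0,0,0,0],
  [0.0002,0.004,0,0,0,0],
  [0.0002,0.004,0,0,0,0],
  [0.0002,0.004,0,0,0,0],
  [0.0002,0.004,0,0,0,0],
  [0.0002,0.004,0,0,0,0],
  [0,0.004,0,0,0,0],
  [0,0.004,0,0,0,0],
  [0,0.004,0,0,0,0],
  [0,0.004,0,0,0,0],
  [0,0.004,0,0,0,0],
  [0,0.004,0,0,0,0],
])

```text
clock: 24.88
eef_pos: [544.1, -99.0, 10.3]
tcp_rot: [3.142, -0.0, 1.074]
contact_force: [-2.3, 1.1, -0.8]
opening: 0.698
```

```bash
python3 st.py p7 590 -124
python3 - <<'E'
from est import *
g=r.grab_frame("scene"); cv2.imwrite("pics/p7s.png",cv2.resize(g["image"][190:330,120:290],None,fx=4.2,fy=4.2,interpolation=cv2.INTER_CUBIC))
E
```

```text
25.0333 [544.6 -99.1  10.5] [ 3.14  -0.     1.074] [0.3 0.5 0.4]
top [ 611.1 -103.3] 0.25013067464301 tool x,y 28.1 60.5
scene [ 589.9 -124. ] 0.8796837481651043 tool x,y -0.3 51.7
```

View pics/p7.png

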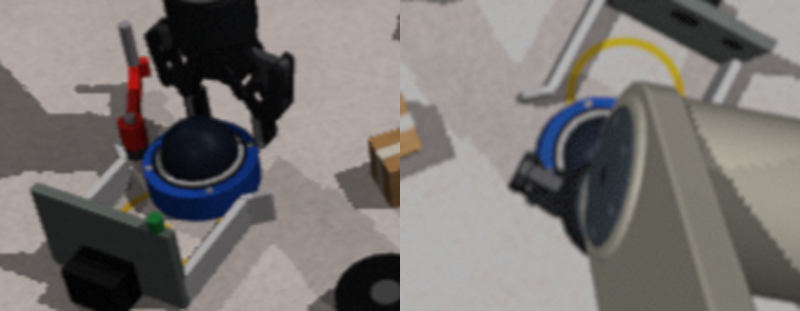

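View pics/p7s.png

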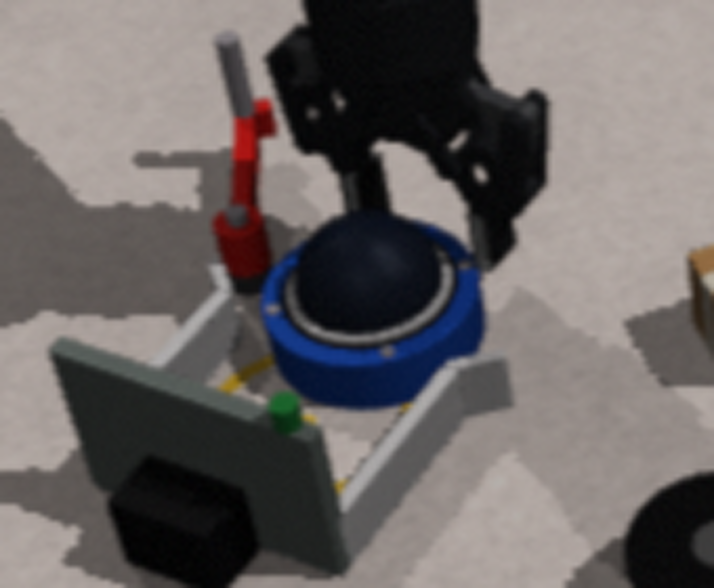

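Run:
```python
from est import *
g=r.grab_frame("scene")
P=lambda u,v,z:p2w(g,u/4.2+120,v/4.2+190,z)[:2]
M=np.array([643.8,-151.8]); yw=np.radians(-28.5); a=np.array([np.cos(yw),np.sin(yw)]); l=np.array([-a[1],a[0]])
def bay(p): d=p-M; return np.array([d@a,d@l]).round(1)
for n,u,v in(("Linner bend",447,366),("L outer bend",455,360),("L lip end",507,360),("R bend",228,285),("R far in",165,365),("R lip",215,268)): print(n,bay(P(u,v,32)))
c,_,_=fit_sensor(g,np.array([590,-124.])); print('sensor',bay(c))
im=g["image"].copy()
B=lambda x,y,z: tuple(int(round(k*16*1)) for k in w2p(g,np.r_[M+x*a+y*l,z]))
big=cv2.resize(im[190:330,120:290],None,fx=4.2,fy=4.2,interpolation=cv2.INTER_CUBIC)
for y in(57,-57):
    for z in (32,):
        pts=[w2p(g,np.r_[M+x*a+y*l,z]) for x in(-30,60)]; pts=[tuple(int(k) for k in ((p-[120,190])*4.2+2.1)) for p in pts]
        cv2.line(big,pts[0],pts[1],(0,255,0),1)
cc=M-61.4*a-1*l
for z in(0,30):
    q=np.array([(w2p(g,p)-[120,190])*4.2+1.6 for p in circ(cc,z,50)]).astype(int); cv2.polylines(big,[q],True,(0,255,255),1)
cv2.imwrite("pics/ov.png",big)
```

```text
Linner bend [-30.8  59. ]
L outer bend [-35.4  60.3]
L lip end [-44.6  81.5]
R bend [-35.5 -61.8]
R far in [ 18.5 -56.8]
R lip [-42.7 -74.2]
sensor [-60.8  -3.1]
```

View pics/ov.png

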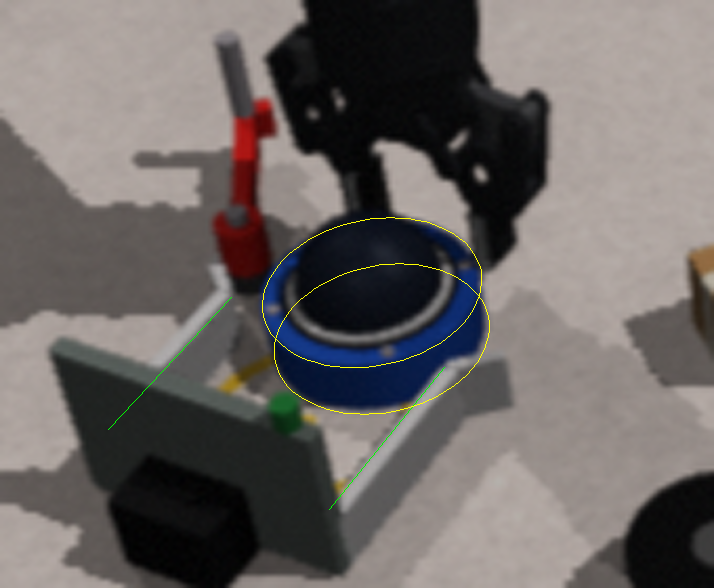

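Call:
arm_command([
  [0.0001,0.003,0,0,0,0],
  [0.0002,0.004,0,0,0,0],
  [0.0003,0.004,0,0,0,0],
  [0.0003,0.004,0,0,0,0],
  [0.0003,0.004,0,0,0,0],
  [0.0003,0.004,0,0,0,0],
  [0.0003,0.004,0,0,0,0],
  [0,0.004,0,0,0,0],
  [0,0.004,0,0,0,0],
  [0,0.004,0,0,0,0],
  [0,0.004,0,0,0,0],
  [0,0.003,0,0,0,0],
  [0,0.003,0,0,0,0],
  [0,0.003,0,0,0,0],
])

```text
clock: 26.3
eef_pos: [590.4, -122.1, 10.2]
tcp_rot: [-3.141, 0.0, 1.074]
contact_force: [-2.8, 1.8, 1.1]
opening: 0.699
```

Run:
```python
from est import *
g=r.grab_frame("scene"); s=r.sense(); p=s["eef_pos"]; y=s["tcp_rot"][2]
M=np.array([643.8,-151.8]); yw=np.radians(-28.5); a=np.array([np.cos(yw),np.sin(yw)]); l=np.array([-a[1],a[0]])
def bay(p): d=p-M; return np.array([d@a,d@l]).round(1)
cc=p[:2]+51*np.array([np.sin(y),-np.cos(y)]); print(p,y,s["contact_force"],'tool est',bay(cc))
c,_,_=fit_sensor(g,cc); print('scene',bay(c))
big=cv2.resize(g["image"][190:330,120:290],None,fx=4.2,fy=4.2,interpolation=cv2.INTER_CUBIC)
for z in(0,30):
    q=np.array([(w2p(g,p)-[120,190])*4.2+1.6 for p in circ(cc,z,50)]).astype(int); cv2.polylines(big,[q],True,(0,255,255),1)
cv2.imwrite("pics/ov2.png",big)
```

```text
[ 591.14409507 -122.40221221   10.36464231] 1.0743907813557647 [-3.12806583 -0.25655841  0.39892085] tool est [-9.3  0.8]
scene [-18.8  -3.6]
```

View pics/ov2.png

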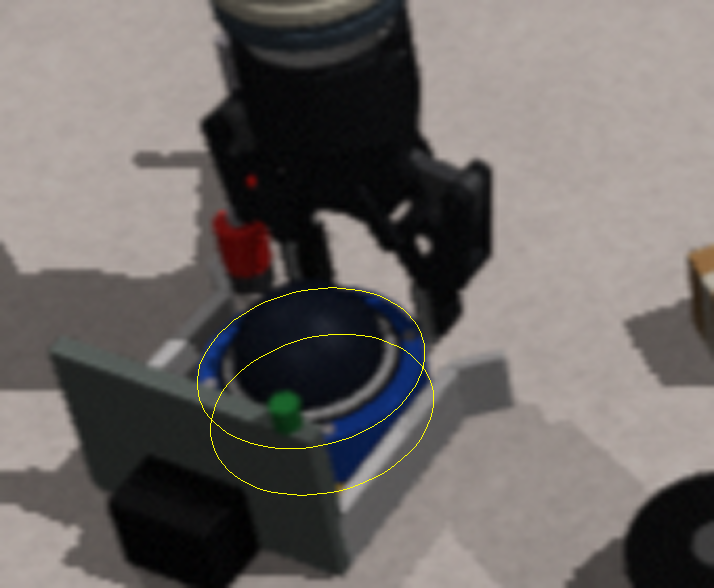

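Call:
arm_command([
  [0,0.002,0,0,0,0],
  [0,0.002,0,0,0,0],
  [0,0.001,0,0,0,0],
  [0,0,0,0,0,0],
  [0,-0.004,0,0,0,0],
  [0,-0.008,0,0,0,0],
  [0,-0.02,0,0,0,0],
  [0,-0.03,0,0,0,0],
  [0,-0.03,0,0,0,0],
  [0,-0.03,-0.02,0,0,0],
  [0,-0.02,-0.03,0,0,0],
  [0,-0.01,-0.03,0,0,0],
  [0,0,-0.03,0,0,0],
  [0,0,-0.03,0,0,0],
  [0,0,0,0,0,0],
])

```text
clock: 27.6
eef_pos: [463.8, -52.0, 155.5]
tcp_rot: [3.133, -0.003, 1.075]
contact_force: [0.5, -0.3, -0.4]
opening: 0.702
```

Run:
```python
from est import *
import pickle
s=r.sense(); print(s["clock"],s["eef_pos"],s["contact_force"])
w=r.grab_frame("wrist"); t=r.grab_frame("top"); g=r.grab_frame("scene")
pickle.dump((w,t,g),open("v1.pkl","wb"))
M=np.array([643.8,-151.8]); yw=np.radians(-28.5); a=np.array([np.cos(yw),np.sin(yw)]); l=np.array([-a[1],a[0]])
def bay(p): d=p-M; return np.array([d@a,d@l]).round(1)
for n,f in(("w",w),("t",t)):
    c=fit_sensor(f,np.array([640.,-150])); print(n,c,bay(c[0]))
cv2.imwrite("pics/v1w.png",w["image"]); 
cv2.imwrite("pics/v1t.png",cv2.resize(t["image"][140:290,380:560],None,fx=4,fy=4,interpolation=cv2.INTER_CUBIC))
```

```text
27.6 [463.75710087 -52.01485102 155.47651865] [ 0.50658016 -0.31657808 -0.44982831]
w (array([ 614.80150284, -134.38774067]), 3714.5, 8814.916545935906) [-33.8   1.5]
t (array([ 640.31999592, -150.98157015]), 2407.5, 2612.326185405953) [-3.4 -0.9]
```

View pics/v1w.png

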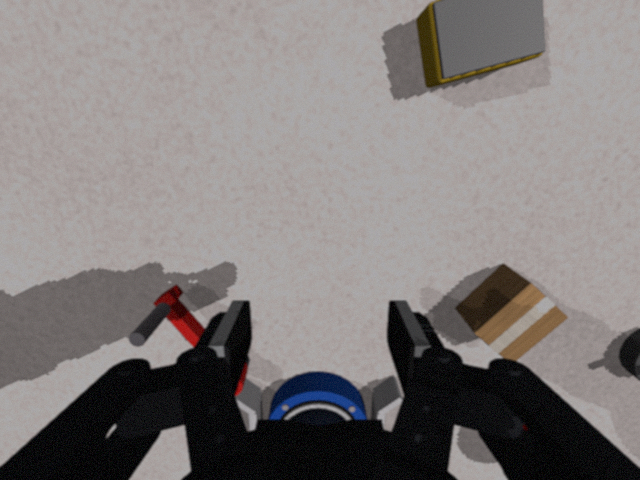

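View pics/v1t.png

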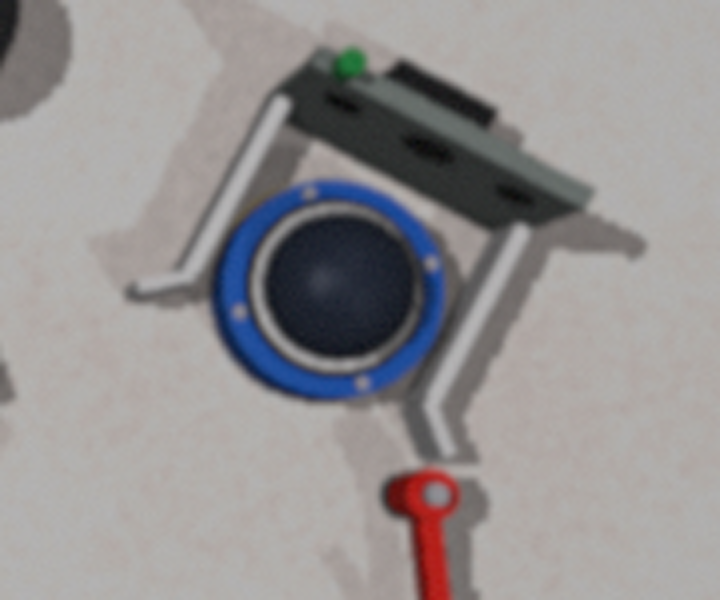

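Run:
```python
from est import *
import pickle
w,t,g=pickle.load(open("v1.pkl","rb"))
M=np.array([644.65,-153.13]); yw=np.radians(-28.5); a=np.array([np.cos(yw),np.sin(yw)]); l=np.array([-a[1],a[0]])
def bay(p): d=p[:2]-M; return np.array([d@a,d@l]).round(1)
P=np.array([p2w(t,u/4-.375+380,v/4-.375+140,30) for u,v in [(310,192),(432,263),(362,383),(239,311)]]); print(P.mean(0),bay(P.mean(0)))
P=np.array([p2w(t,u/4-.375+90,v/4-.375+200,30) for u,v in [(517,82),(636,152),(562,273),(443,202)]]); print('init',P.mean(0))
P=p2w(t,337.5/4-.375+380,287/4-.375+140,30); print('silver',bay(P))
# subpixel ring re-fit: intensity-weighted dot from initial top
im=cv2.imread("pics/top0.png"); m=masks(im)["yellow"]; yy,xx=np.nonzero(m); k=np.hypot(xx-460.5,yy-212)<6; print('dot',xx[k].mean(),yy[k].mean(),bay(p2w(t,xx[k].mean(),yy[k].mean(),0)))
```

```text
[ 640.70751342 -150.50398768   30.        ] [-4.7  0.4]
init [580.59056104 280.17264413  30.        ]
silver [-4.3 -0.3]
dot 460.0 211.5 [ 0.  -0.1]
```

Call:
arm_command([
  [0,0,0.03,0,0,0],
  [0,0.01,0.03,0,0,0],
  [0,0.02,0.03,0,0,0],
  [0,0.03,0.03,0,0,0],
  [0,0.03,0.02,0,0,0],
  [0,0.03,0,0,0,0],
  [0,0.015,0,0,0,0],
  [0,0.004,0,0,0,0],
  [0,0.002,0,0,0,0],
  [0,0.002,0,0,0,0],
  [0,0,0,0,0,0],
])

```text
clock: 28.67
eef_pos: [585.1, -119.3, 10.4]
tcp_rot: [-3.14, 0.0, 1.075]
contact_force: [0.1, 0.1, 0.0]
opening: 0.707
```

Call:
arm_command([
  [0,0.002,0,0,0,0],
  [0,0.002,0,0,0,0],
  [0,0.002,0,0,0,0],
  [0,0.0015,0,0,0,0],
  [0,0.0015,0,0,0,0],
  [0,0.0015,0,0,0,0],
  [0,0.0015,0,0,0,0],
  [0,0.001,0,0,0,0],
  [0,0,0,0,0,0],
  [0,-0.004,0,0,0,0],
  [0,-0.01,0,0,0,0],
  [0,-0.02,0,0,0,0],
  [0,-0.03,0,0,0,0],
  [0,-0.03,0,0,0,0],
  [0,-0.03,-0.03,0,0,0],
  [0,-0.02,-0.03,0,0,0],
  [0,-0.01,-0.03,0,0,0],
  [0,0,-0.03,0,0,0],
  [0,0,0,0,0,0],
])

```text
clock: 30.25
eef_pos: [464.8, -52.7, 135.1]
tcp_rot: [3.134, -0.003, 1.075]
contact_force: [2.4, -0.7, 0.3]
opening: 0.703
```

```bash
cat > chk.py <<'E'
from est import *
import sys
s=r.sense(); print(s["clock"],s["eef_pos"],s["contact_force"])
t=r.grab_frame("top")
M=np.array([644.65,-153.13]); yw=np.radians(-28.5); a=np.array([np.cos(yw),np.sin(yw)]); l=np.array([-a[1],a[0]])
def bay(p): d=p[:2]-M; return np.array([d@a,d@l]).round(1)
c=fit_sensor(t,np.array([643.,-152])); print(c,bay(c[0]))
big=cv2.resize(t["image"][140:290,380:560],None,fx=4,fy=4,interpolation=cv2.INTER_CUBIC)
cv2.imwrite(f"pics/{sys.argv[1]}.png",big)
E
python3 chk.py v2
```

```text
30.25 [464.84159903 -52.74334135 135.11854664] [ 2.35702955 -0.6987441   0.32759986]
(array([ 642.91574141, -152.36856357]), 2422.5, 2613.1682625561953) [-1.9 -0.2]
```

View pics/v2.png

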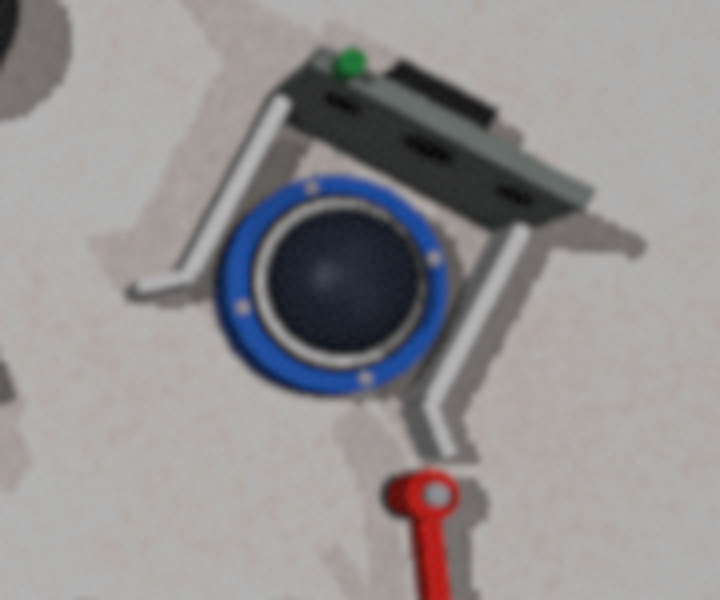

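Call:
arm_command([
  [0,0,0.03,0,0,0],
  [0,0.01,0.03,0,0,0],
  [0,0.02,0.03,0,0,0],
  [0,0.03,0.03,0,0,0],
  [0,0.03,0,0,0,0],
  [0,0.03,0,0,0,0],
  [0,0.02,0,0,0,0],
  [0,0.004,0,0,0,0],
  [0,0.002,0,0,0,0],
  [0,0.002,0,0,0,0],
  [0,0.002,0,0,0,0],
  [0,0.0015,0,0,0,0],
  [0,0.0015,0,0,0,0],
  [0,0.0015,0,0,0,0],
  [0,0.0015,0,0,0,0],
  [0,0,0,0,0,0],
  [0,0,0,0,0,0],
])

```text
clock: 31.72
eef_pos: [599.0, -126.8, 10.8]
tcp_rot: [-3.141, 0.0, 1.074]
contact_force: [-2.8, 1.6, 1.9]
opening: 0.702
```

Call:
arm_command([
  [0,-0.004,0,0,0,0],
  [0,-0.01,0,0,0,0],
  [0,-0.02,0,0,0,0],
  [0,-0.03,0,0,0,0],
  [0,-0.03,0,0,0,0],
  [0,-0.03,-0.03,0,0,0],
  [0,-0.02,-0.03,0,0,0],
  [0,-0.01,-0.03,0,0,0],
  [0,0,-0.03,0,0,0],
  [0,0,0,0,0,0],
])

```text
clock: 32.55
eef_pos: [466.6, -53.7, 135.2]
tcp_rot: [3.134, -0.003, 1.075]
contact_force: [1.6, -0.1, 0.2]
opening: 0.705
```

```bash
python3 chk.py v3
```

```text
32.55 [466.58326051 -53.67889927 135.16504645] [ 1.62224066 -0.094853    0.21262934]
(array([ 644.49051396, -153.1101608 ]), 2417.0, 2613.577050514519) [-0.1 -0.1]
```

View pics/v3.png

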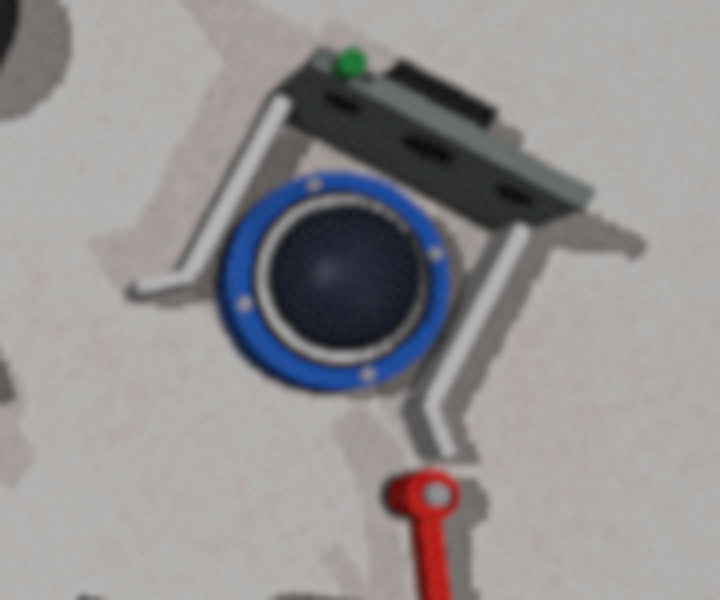

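Call:
arm_command([
  [0,0,0,0,0,-0.12],
  [0,0,0,0,0,-0.12],
  [0,0,0,0,0,-0.12],
  [0,0,0,0,0,-0.12],
  [0,0,0,0,0,-0.12],
  [-0.022,-0.003,0,0,0,0],
  [-0.022,-0.003,0,0,0,0],
  [-0.022,-0.003,0,0,0,0],
  [-0.022,-0.003,0,0,0,0],
  [-0.022,-0.003,0,0,0,0],
  [-0.022,-0.003,0,0,0,0],
  [-0.022,-0.003,0,0,0,0],
  [-0.023,-0.002,0,0,0,0],
  [0,0,0,0,0,0],
  [0,0,0,0,0,0],
], fingers=0.0)

```text
clock: 33.85
eef_pos: [459.3, -232.8, 129.2]
tcp_rot: [-3.141, -0.001, 1.672]
contact_force: [-0.0, 0.0, -0.4]
opening: 0.0
```

Run:
```python
from est import *
f=r.grab_frame("wrist"); s=r.sense(); print(s["clock"],s["eef_pos"],s["tcp_rot"],s["opening"])
im=f["image"].copy()
cv2.imwrite("pics/h1.png",im)
import pickle; pickle.dump(f,open("h1.pkl","wb"))
for th in (2.1,2.17,2.25):
    an=np.radians(61.5)+th; print(th,w2p(f,(547+90*np.cos(an),-188.5+90*np.sin(an),80)))
```

```text
33.9 [ 459.14947934 -231.99234152  129.24099663] [-3.14034491e+00 -1.00045095e-03  1.67318599e+00] 0.0016830800151125596
2.1 [388.20409728 275.86043381]
2.17 [377.49570834 275.51193051]
2.25 [365.21709313 275.96683177]
```

View pics/h1.png

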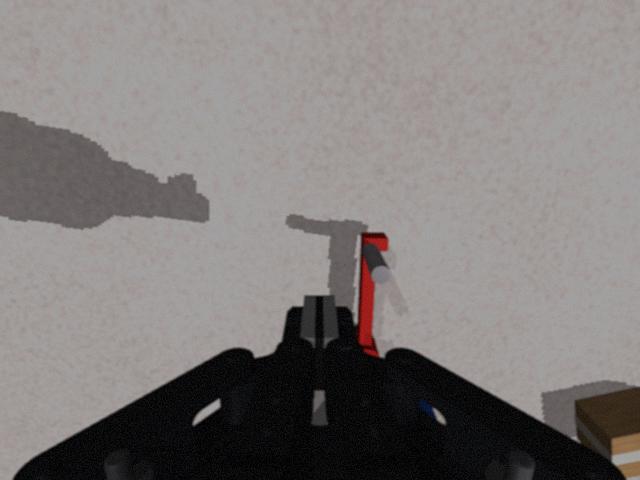

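Call:
arm_command([
  [0,0,0.03,0,0,0],
  [0,0,0.03,0,0,0],
  [0,0,0.022,0,0,0],
  [0,0,0,0,0,0],
  [0.004,0,0,0,0,0],
  [0.004,0,0,0,0,0],
  [0.003,0,0,0,0,0],
  [0.003,0,0,0,0,0],
  [0,0,0,0,0,0],
])

```text
clock: 34.65
eef_pos: [459.0, -217.9, 49.4]
tcp_rot: [3.14, 0.001, 1.675]
contact_force: [0.0, -0.5, 0.3]
opening: 0.001
```

Call:
arm_command([
  [0.0092,-0.0016,0,0,0,0.1],
  [0.0092,-0.0016,0,0,0,0.1],
  [0.0092,-0.0016,0,0,0,0.1],
  [0.0092,-0.0016,0,0,0,0.1],
  [0.0092,-0.0016,0,0,0,0.1],
  [0.0092,-0.0016,0,0,0,0.1],
  [0.0092,-0.0016,0,0,0,0.1],
  [0.0092,-0.0016,0,0,0,0.1],
  [0.0092,-0.0016,0,0,0,0.1],
  [0.0092,-0.0016,0,0,0,0.1],
])

```text
clock: 35.48
eef_pos: [474.3, -129.8, 48.9]
tcp_rot: [3.141, -0.0, 0.67]
contact_force: [-0.4, 0.4, 0.8]
opening: 0.002
```

Run:
```python
from est import *
f=r.grab_frame("wrist"); g=r.grab_frame("scene"); s=r.sense(); print(s["clock"],s["eef_pos"],s["tcp_rot"],s["contact_force"]); y=s["tcp_rot"][2]
d=np.array([547,-188.5])-s["eef_pos"][:2]; print('c',d@[np.cos(y),np.sin(y)],d@[np.sin(y),-np.cos(y)])
cv2.imwrite("pics/h2.png",np.hstack([f["image"][150:,100:500],cv2.resize(g["image"][180:345,100:300],(400,330))]))
```

```text
35.5833 [ 475.0456784  -129.61807996   48.94516668] [ 3.14037261e+00 -1.02537859e-03  6.73652380e-01] [ 0.35630771  0.36498033 -0.6213265 ]
c 19.502611491244963 90.90738721495333
```

View pics/h2.png

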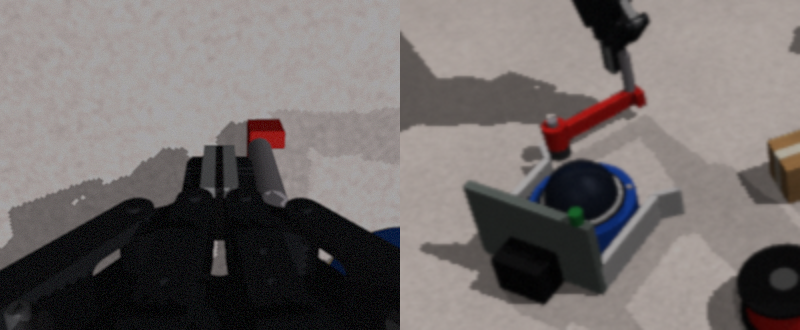

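Call:
arm_command([
  [0.0092,-0.0015,0,0,0,0.1],
  [0.0092,-0.0015,0,0,0,0.1],
  [0.0092,-0.0015,0,0,0,0.1],
  [0.0092,-0.0015,0,0,0,0.1],
  [0.0092,-0.0015,0,0,0,0.1],
  [0.0092,-0.0015,0,0,0,0.1],
  [0.0092,-0.0015,0,0,0,0.1],
  [0.0092,-0.0015,0,0,0,0.1],
  [0.0092,-0.0015,0,0,0,0.1],
  [0.0092,-0.0015,0,0,0,0.1],
  [0,0,0,0,0,0],
])

```text
clock: 36.5
eef_pos: [558.6, -97.1, 48.8]
tcp_rot: [-3.141, -0.002, -0.326]
contact_force: [0.6, -0.2, 0.7]
opening: 0.001
```

Run:
```python
from est import *
f=r.grab_frame("wrist"); g=r.grab_frame("scene"); s=r.sense(); print(s["clock"],s["eef_pos"],s["tcp_rot"],s["contact_force"]); y=s["tcp_rot"][2]
d=np.array([547,-188.5])-s["eef_pos"][:2]; print('c',d@[np.cos(y),np.sin(y)],d@[np.sin(y),-np.cos(y)])
cv2.imwrite("pics/h3.png",np.hstack([f["image"][150:,100:500],cv2.resize(g["image"][180:345,100:300],(400,330))]))
```

```text
36.6 [556.63437381 -96.8303986   48.40836203] [ 3.14151795e+00 -8.85256191e-05 -3.20079247e-01] [-1.37211443  0.71022721  0.4607079 ]
c 19.69803824400134 90.0451235176317
```

View pics/h3.png

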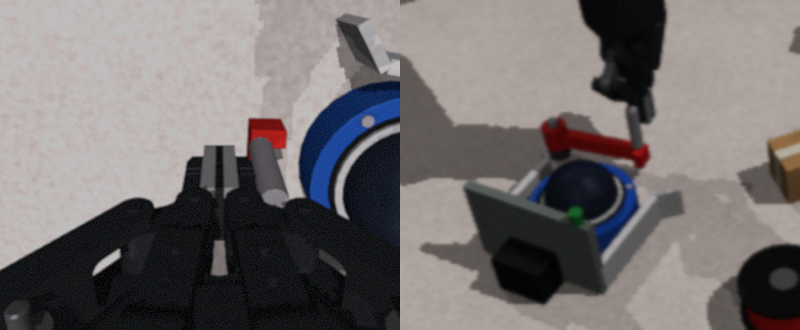

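Call:
arm_command([
  [0.0018,-0.0003,0,0,0,0.02],
  [0.0018,-0.0003,0,0,0,0.02],
  [0.0018,-0.0003,0,0,0,0.02],
  [0.0018,-0.0003,0,0,0,0.02],
  [0.0018,-0.0003,0,0,0,0.02],
  [0.0018,-0.0003,0,0,0,0.02],
  [0.0009,0,0,0,0,0.01],
])

```text
clock: 37.18
eef_pos: [568.7, -99.2, 48.3]
tcp_rot: [-3.141, -0.0, -0.457]
contact_force: [-0.8, -0.1, 0.7]
opening: 0.004
```

Call:
arm_command([
  [0.0009,0,0,0,0,0.01],
  [0.0009,0,0,0,0,0.01],
  [0,0,0,0,0,0],
])

```text
clock: 37.43
eef_pos: [570.2, -100.0, 48.3]
tcp_rot: [-3.142, -0.0, -0.476]
contact_force: [-0.3, -0.8, -0.6]
opening: -0.001
```

Call:
arm_command([
  [0.0008,0,0,0,0,0],
  [0.0008,0,0,0,0,0],
  [0,0,0,0,0,0],
])

```text
clock: 37.68
eef_pos: [571.4, -100.7, 48.2]
tcp_rot: [-3.142, 0.0, -0.476]
contact_force: [-0.4, 0.5, 0.1]
opening: -0.001
```

Call:
arm_command([
  [0.0008,0,0,0,0,0],
  [0.0008,0,0,0,0,0],
  [0,0,0,0,0,0],
])

```text
clock: 37.93
eef_pos: [571.7, -100.8, 48.1]
tcp_rot: [3.141, 0.003, -0.476]
contact_force: [-5.2, 4.4, 5.0]
opening: 0.001
```

Run:
```python
from est import *
s=r.sense(); print(s["clock"],s["eef_pos"],s["tcp_rot"][2],s["contact_force"]); y=s["tcp_rot"][2]
M=np.array([643.8,-151.8]); yw=np.radians(-28.5); a=np.array([np.cos(yw),np.sin(yw)]); l=np.array([-a[1],a[0]])
d=s["eef_pos"][:2]-M; print('bay x',d@a,d@l,'want x about -88.5')
g=r.grab_frame("scene"); t=r.grab_frame("top")
cv2.imwrite("pics/h4.png",np.hstack([cv2.resize(t["image"][140:290,400:550],(400,400)),cv2.resize(g["image"][200:340,110:250],(400,400))]))
```

```text
37.9333 [ 571.66502496 -100.82453108   48.1343302 ] -0.47567926546718886 [-5.19615175  4.39631864  5.04747977]
bay x -87.7168420418168 10.378279152679475 want x about -88.5
```

View pics/h4.png

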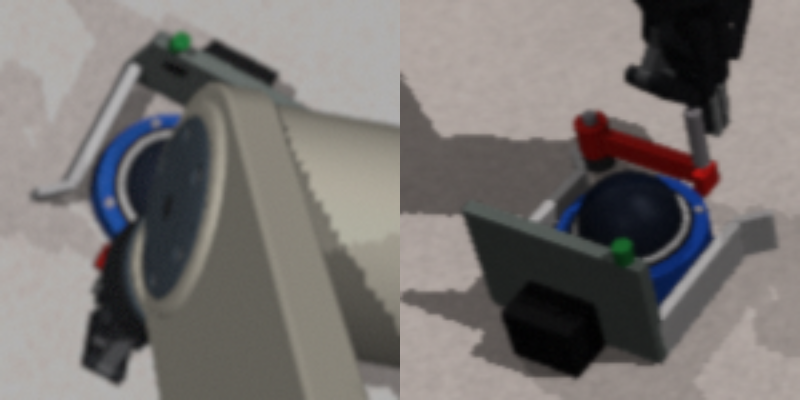

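Call:
arm_command([
  [-0.002,0,0,0,0,0],
  [-0.006,0,0,0,0,0],
  [-0.02,0,0,0,0,0],
  [-0.03,0,0,0,0,0],
  [-0.03,0,-0.02,0,0,0],
  [-0.03,0,-0.03,0,0,0],
  [-0.03,0,-0.03,0,0,0],
  [-0.02,0,-0.03,0,0,0],
  [0,0,-0.03,0,0,0],
  [0,0,0,0,0,0],
])

```text
clock: 38.87
eef_pos: [426.5, -24.8, 192.3]
tcp_rot: [-3.138, -0.008, -0.475]
contact_force: [1.9, 0.4, 1.6]
opening: -0.001
```

```bash
python3 chk.py v4
python3 - <<'E'
from est import *
t=r.grab_frame("top"); cv2.imwrite("pics/v4f.png",t["image"])
E
```

```text
38.8667 [426.50914698 -24.7803719  192.26488862] [1.89780479 0.35895589 1.56717793]
(array([ 644.56309809, -153.11941349]), 2415.5, 2613.570262557594) [-0.1 -0. ]
```

View pics/v4.png

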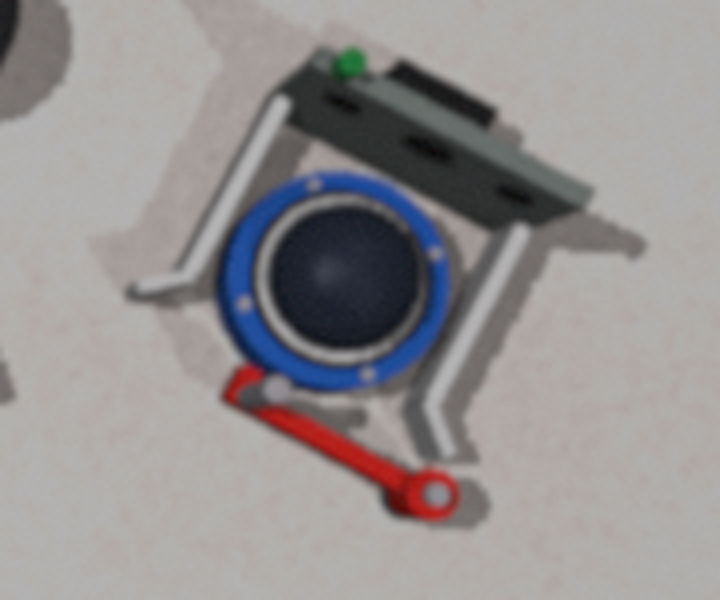

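View pics/v4f.png

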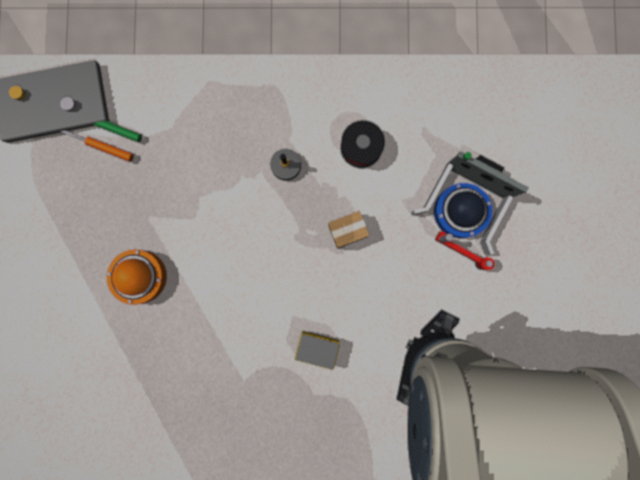

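Run:
```python
from est import *
t=r.grab_frame("top")
P=p2w(t,278/4-.375+380,388/4-.375+140,80);V=p2w(t,436/4-.375+380,494/4-.375+140,38);d=(P-V)[:2]
print(np.degrees(np.arctan2(d[1],d[0]))-61.5,np.hypot(*d))
b=cv2.imread("pics/top0.png").astype(int); n=t["image"].astype(int)
for nm,(u,v) in dict(carton=(348,230),caddy=(318,350),spool=(362,144),ant=(286,165),orange=(136,277)).items():
    A=b[v-25:v+25,u-28:u+28].mean(2).astype(np.float32);B=n[v-25:v+25,u-28:u+28].mean(2).astype(np.float32)
    print(nm,cv2.phaseCorrelate(A,B))
```

```text
0.22141608140358215 91.68929257482351
carton ((0.06582490661950402, -0.03822439511713327), 0.8491538880666097)
caddy ((-0.02659631046578781, 0.08315211178533133), 0.8827247941493988)
spool ((0.054666270259573935, -0.0008532570788624128), 1.0097251119613648)
ant ((-0.1570681761901369, 0.005026265692496423), 0.9446458749771118)
orange ((-0.06277157346158191, 0.06573320223067114), 0.8995534052848816)
```

Hook shut (0.2°), sensor centred, bystanders unmoved, and the arm is clear. I let the arm settle for a moment, then hand in.

Call:
arm_command([
  [0,0,0,0,0,0],
  [0,0,0,0,0,0],
  [0,0,0,0,0,0],
])

```text
clock: 39.27
eef_pos: [424.0, -25.1, 186.1]
tcp_rot: [3.141, 0.002, -0.476]
contact_force: [0.2, 1.0, -0.6]
opening: 0.003
```

```bash
python3 -c "
from rig import r
print(r.sense()['contact_force']); print(r.sign_off())"
```

```text
[ 0.15648571  1.00814534 -0.56821759]
the job is handed in; nothing more can be done
None
```

The job is done and handed in at about 39 s. I swung the hook out to about 2.15 rad and pushed the sensor by its blue base between the carton and the caddy into the bay. After two small nudges to centre it, I swung the hook shut against its stop.

Last checks, from the top camera:
- **Sensor:** it is within about 0.1 mm of the ring centre, measured against the ring's position in that same camera.
- **Hook:** it reads 0.2° from shut.
- **Bystanders:** the carton, caddy, spool, antenna and the orange look-alike all show shifts under 0.2 px.
- **Forces:** readings at the ends of the pushes were about 4 N or less on the sensor, and about 8 N on the hook at its stop. Force was read only at the end of each move, so brief peaks in between were not seen.

**Disagreements:** the wrist, scene and top cameras placed the ring up to about 5 mm apart (the scene view was partly hidden). The scene camera's sensor fits were off when the fingers hid part of the base. I relied on the top camera, comparing sensor and ring in the same view, for the final placing.

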